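# Make up the two cart axles

### The arm

A 6-joint arm with a two-finger parallel gripper is mounted at the origin on the work surface. World frame = base frame: x ahead of the robot, y to its left, z up, the work surface at z = 0. Lengths are in m, angles in rad, forces in N, time in s.
With the tool pointing down it reaches from about 0.35 to 0.975 m from the base axis. Payload 4.9 kg.
Tool frame: the origin (TCP) lies at the very end of the fingers, on their centre line; the grasp point (between the pads) lies 19 mm behind it; z points along the fingers, x is the direction in which the jaws open and shut, and the axes are right-handed (so a half turn about z gives the same grasp; the last joint's range is limited). The gripper opens to 85 mm and grips with 20 to 120 N. Pads are 22 mm wide; open, the fingers measure 114 mm over their backs; the gripper's body (76 mm by 85 mm) begins 54 mm behind the grasp point. The pads swing forward as they close: fully open they stand 13 mm farther back than shut.
Start: joints at [-1.377, 0.053, 1.613, -0, 1.476, -0.119], TCP at [0.192, -0.595, 0.231] pointing down, gripper open.
Joint ranges: [-3.01, 3.01], [-1.01, 2.22], [0.06, 2.58], [-1.02, 4.17], [0.09, 2.62], [-3.14, 3.14]. Speed limits (rad/s): [2.57, 2.57, 3.14, 3.14, 3.14, 3.14].

### API

Orientations are given as a rotation vector (axis times angle).
In Python, from station import ctrl, get_image, calibration, job gives the robot as it stands.
- The arm moves only by the tool jog_arm, never from a script. Its argument "deltas" is a list of rows, each a list of 3 entries, a list of its own where there are three numbers: the turn, a rotation vector about the tool's x, y, z in degrees, then the shift along the tool's x, y, z in m, then the finger opening in m, from 0 to 0.0854. In form: [[[ax, ay, az], [tx, ty, tz], gripper], ...]. A call has 1 to 12 rows; each row is the pose to reach, as a shift and turn from the pose commanded when the call began, along the tool's axes at that moment; what a row does not reach only later rows make up. A row lasts 1/12 s, in which the tool goes at most 41.7 mm and 7.16 degrees, less where a joint would pass 70% of its speed; a pose out of reach is approached as far as the arm can. A call with a gripper value outside its range is refused whole. The fingers move at their own pace and stop on an object; "squeeze" is the grip in N (left out, the last holds). Time passes only in rows, so rows that repeat a pose let the fingers close. It gives the time, the measured TCP pose, the force and the opening at its end, in the units of the state.
- ctrl.get_obs(): the state, without advancing time (a new reading comes with each control period).
- get_image(name): name is "scene" or "top" or "wrist"; returns the picture (420x560x3 uint8, red, green, blue); there is no depth.
- calibration(name): a dict with "mtx" (3x3 intrinsics, pixels), "origin" and "rotation" of the camera in the world; the wrist camera has in their place "tool_from_camera" (4x4, takes a point from camera to tool coordinates, whose origin is the TCP and whose axes are the tool frame's). Camera axes: x right, y up, looking along -z (the intrinsics and any distortion apply to the point x, -y, -z); pixel columns grow to the right and rows downward; lengths in m; the calibration is good to about 2 mm. A picture is of the moment at which its call begins: read the wrist's pose just before it. calibration takes no time and is no camera call.
- job.finish_job(): hands the job in, once; it reports no verdict.
The state is a dict: "t": time; "q": joint angles; "dq": joint speeds; "effort": joint torques, N m; "tool_pos": TCP position; "tool_rot": TCP orientation; "contact_force": force on the tool from outside, world axes, zero at the start; "wrist_torque": the same for the moment, N m; "opening": finger opening in m.
Only numpy, scipy, OpenCV 4.12 (cv2) and the standard library are available. Lean on these libraries where they do the work, as an engineer would, in place of code of your own. Each camera call takes 0.05 s, during which the arm holds its last target.

### The job

Build up the two upright axles of the hand cart with the parts lying about on the bench. On the axle with the square plate thread first the wide washer, then the rubber-tyred wheel, then the sleeve; after that, on the axle with the round plate, thread the small washer and then the grooved pulley. Every part must sit flat and fully down on the one below it, let go and at rest.

Things in the scene. Friction and masses are not known exactly. Their poses are not given: they have to be found in the camera images.
- square_plate: Square dark steel plate, 90 x 90 mm, 8 mm thick. It is screwed to the bench and cannot move. A smooth 16 mm steel axle stands upright at its centre; the last 14 mm taper to 6 mm across at the tip, to guide a bore on. Origin at the centre of the plate's underside, on the bench top, below the axle; z up along the axle. The axle's tip is 78 mm above the bench (70 mm above the plate's top).
- round_plate: Round dark steel plate, 94 mm across, 8 mm thick. It is screwed to the bench and cannot move. A smooth 16 mm steel axle stands upright at its centre; the last 14 mm taper to 6 mm across at the tip, to guide a bore on. Origin at the centre of the plate's underside, on the bench top, below the axle; z up along the axle. The axle's tip is 64 mm above the bench (56 mm above the plate's top).
- wide_washer: The wider of two thick plain steel washers, lying flat: 62 mm outside, 10 mm thick, about 200 g; its bore is 22 mm across and goes right through; origin at the centre of its underside, z up along the bore; round, so its yaw means nothing
- small_washer: The smaller of two thick plain steel washers, lying flat: 42 mm outside, 10 mm thick, about 80 g; its bore is 22 mm across and goes right through; origin at the centre of its underside, z up along the bore; round, so its yaw means nothing
- wheel: Cart wheel lying on its side: black rubber tyre (hard, 66 mm outside) on a grey hub, 24 mm thick, about 150 g; its bore is 22 mm across and goes right through; origin at the centre of its underside, z up along the bore; round, so its yaw means nothing
- sleeve: Short aluminium tube standing on end: 30 mm outside, 26 mm high, wall 4 mm, about 30 g; its bore is 22 mm across and goes right through; origin at the centre of its underside, z up along the bore; round, so its yaw means nothing
- pulley: White plastic pulley lying flat, 22 mm thick: two rims 54 mm across, each 7 mm thick, with a square groove 44 mm across between them, about 60 g; its bore is 22 mm across and goes right through; origin at the centre of its underside, z up along the bore; round, so its yaw means nothing
Not all that is in view belongs to the job. What is shaped like the small_washer but brown is not meant.

How it is judged:
On the way, in this order (a step that is already met when the one before it is completed fails the run):
1. the wide washer lies flat on the square plate, round its axle (horizontal distance between wide_washer and square_plate below 0.006 m and z of wide_washer in the frame of square_plate between 0.005 and 0.011 m and angle between wide_washer's own z axis and vertical below 0.08 rad), for 0.2 s.
2. the rubber-tyred wheel sits fully down on the wide washer (horizontal distance between wheel and square_plate below 0.006 m and z of wheel in the frame of square_plate between 0.015 and 0.021 m and angle between wheel's own z axis and vertical below 0.08 rad), for 0.2 s.
3. the sleeve stands fully down on the wheel (horizontal distance between sleeve and square_plate below 0.006 m and z of sleeve in the frame of square_plate between 0.039 and 0.045 m and angle between sleeve's own z axis and vertical below 0.08 rad), for 0.2 s.
4. the small washer lies flat on the round plate, round its axle (horizontal distance between small_washer and round_plate below 0.006 m and z of small_washer in the frame of round_plate between 0.005 and 0.011 m and angle between small_washer's own z axis and vertical below 0.08 rad), for 0.2 s.
5. the grooved pulley sits fully down on the small washer (horizontal distance between pulley and round_plate below 0.006 m and z of pulley in the frame of round_plate between 0.015 and 0.021 m and angle between pulley's own z axis and vertical below 0.08 rad), for 0.2 s.
At the end, for the whole second after the job is handed in: From below: wide washer, wheel, sleeve on the square plate (undersides 8, 18, 42 mm above the bench); small washer, pulley on the round plate (8, 18 mm). Each within 6 mm of its axle's centre line, within 3 mm of that height, within 0.08 rad of flat, let go, at rest (all of step 1 and all of step 2 and all of step 3 and all of step 4 and all of step 5 and linear speed of each of wide_washer, wheel, sleeve, small_washer, pulley below 0.02 m/s and angular speed of each of wide_washer, wheel, sleeve, small_washer, pulley below 0.2 rad/s); the robot touches nothing.
It also fails if it takes over 141 s, if anything falls off the work surface, if the arm or the gripper's body presses on something with over 40 N, if the wrist force passes 120 N, or if a joint passes its speed limit or range.

## Working session

There is one attempt and no reset: what is moved stays moved. The work goes in short steps, Python scripts to look and compute and a tool call to move; the robot and the scene stay as the last step left them, time stands still between calls to the robot, and variables do not carry over. Pictures are saved under pics/ and viewed, and the job is handed in when it is done.

Besides the shell and the picture viewer there is one more tool, called after "Call:" by a JSON object that holds its "op" and its "data". jog_arm: Moves the arm, as the interface text tells. Its arguments: {"type":"object","properties":{"deltas":{"type":"array","items":{"type":"array"}},"squeeze":{"type":"number"}},"required":["deltas"]}

```bash
mkdir -p pics; ls
python3 - <<'E'
from station import ctrl,get_image,calibration
import cv2
print(ctrl.get_obs())
for n in ("scene","top","wrist"):
    im=get_image(n); cv2.imwrite(f"pics/{n}0.png",im[:,:,::-1]); print(n,calibration(n))
E
```

```text
pics
{'t': 0.0, 'q': array([-1.37702029e+00,  5.33868740e-02,  1.61430366e+00, -2.51756642e-05,
        1.47604411e+00, -1.19037265e-01]), 'dq': array([-4.60948604e-04,  1.09570004e-04, -9.45436742e-04, -2.64768049e-04,
       -8.34424212e-04, -4.95449734e-05]), 'effort': array([ 2.22028866e-03, -3.93675828e+01, -3.70179212e+01,  9.23398829e-05,
        7.01969329e-03,  5.51327048e-06]), 'tool_pos': array([ 0.1921827 , -0.59404594,  0.23003867]), 'tool_rot': array([-2.53919670e+00,  1.84744185e+00,  2.49201122e-03]), 'contact_force': array([-0.51947925,  0.39963087,  0.13547599]), 'wrist_torque': array([ 0.03426514, -0.02876658, -0.00411779]), 'opening': 0.0854737156061759}
scene {'mtx': array([[457.80339782,   0.        , 286.59129719],
       [  0.        , 457.80339782, 214.43429233],
       [  0.        ,   0.        ,   1.        ]]), 'origin': array([1.04797376, 0.05564652, 0.64144345]), 'rotation': array([0.59206864, 0.63996008, 1.51653214])}
top {'mtx': array([[433.22078534,   0.        , 271.81680215],
       [  0.        , 433.22078534, 207.33089871],
       [  0.        ,   0.        ,   1.        ]]), 'origin': array([0.28948129, 0.00433439, 1.03439598]), 'rotation': array([ 0.13126665, -0.15098205, -1.59487739])}
wrist {'mtx': array([[367.99365508,   0.        , 282.18867588],
       [  0.        , 367.99365508, 207.71355355],
       [  0.        ,   0.        ,   1.        ]]), 'tool_from_camera': array([[ 9.99999913e-01,  5.82082599e-05, -4.13532611e-04,
        -9.99396418e-04],
       [-5.00248381e-05, -9.66411353e-01, -2.57000183e-01,
        -6.54120697e-02],
       [-4.14602144e-04,  2.57000182e-01, -9.66411266e-01,
        -1.42184985e-01],
       [ 0.00000000e+00,  0.00000000e+00,  0.00000000e+00,
         1.00000000e+00]])}
```

View pics/scene0.png

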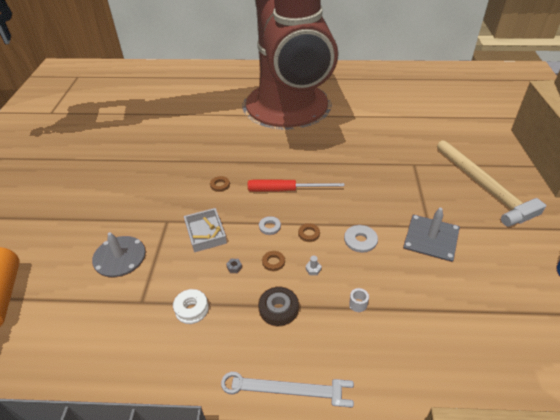

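View pics/top0.png

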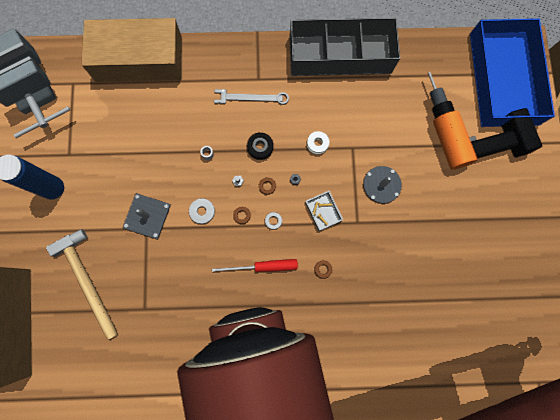

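View pics/wrist0.png

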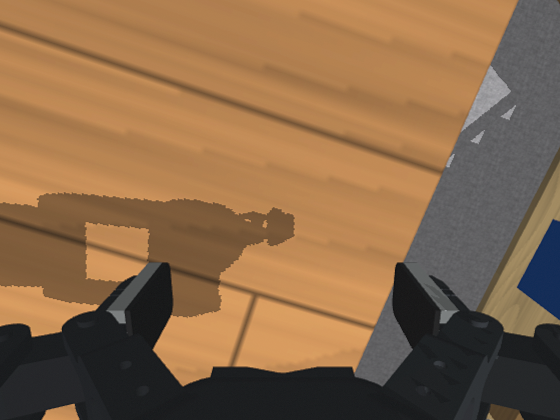

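```bash
cat > h.py <<'E'
from station import ctrl,get_image,calibration
import cv2,numpy as np
from scipy.spatial.transform import Rotation as R
def cam(n,obs=None):
    c=calibration(n);K=c["mtx"]
    if "origin" in c: return K,np.array(c["origin"]),R.from_rotvec(c["rotation"]).as_matrix()
    obs=obs or ctrl.get_obs();T=np.array(c["tool_from_camera"]);Rt=R.from_rotvec(obs["tool_rot"]).as_matrix()
    return K,obs["tool_pos"]+Rt@T[:3,3],Rt@T[:3,:3]
def ray(C,uv,z):
    K,o,Rm=C;uv=np.atleast_2d(np.array(uv,float))
    d=np.c_[(uv[:,0]-K[0,2])/K[0,0],-(uv[:,1]-K[1,2])/K[1,1],-np.ones(len(uv))]@Rm.T
    return o+d*((z-o[2])/d[:,2])[:,None]
def proj(C,P):
    K,o,Rm=C;p=(np.atleast_2d(P)-o)@Rm
    return np.c_[K[0,2]+K[0,0]*p[:,0]/-p[:,2],K[1,2]+K[1,1]*p[:,1]/p[:,2]]
def circ(xy):
    A=np.c_[2*xy,np.ones(len(xy))];s=np.linalg.lstsq(A,(xy**2).sum(1),rcond=None)[0]
    return s[:2],np.sqrt(s[2]+s[0]**2+s[1]**2)
E
python3 - <<'E'
from h import *
im=cv2.imread("pics/top0.png");C=cam("top")
for n,uv,z in [("wide",(201,211),.01),("small",(273,220),.01),("wheel",(260,146),.024),("sleeve",(206,153),.026),("pulley",(318,142),.022),("sq",(147,216),.008),("rd",(382,185),.008),("tip sq",(142,213),.078),("tip rd",(388,180),.064)]:
    print(n,ray(C,uv,z).round(3))
c=im[100:250,110:420];cv2.imwrite("pics/topc.png",cv2.resize(c,None,fx=2.5,fy=2.5,interpolation=cv2.INTER_CUBIC))
E
```

```text
wide [[0.47  0.159 0.01 ]]
small [[ 0.444 -0.013  0.01 ]]
wheel [[0.624 0.013 0.024]]
sleeve [[0.61  0.144 0.026]]
pulley [[ 0.632 -0.129  0.022]]
sq [[0.462 0.288 0.008]]
rd [[ 0.523 -0.281  0.008]]
tip sq [[0.458 0.28  0.078]]
tip rd [[ 0.522 -0.281  0.064]]
```

View pics/topc.png

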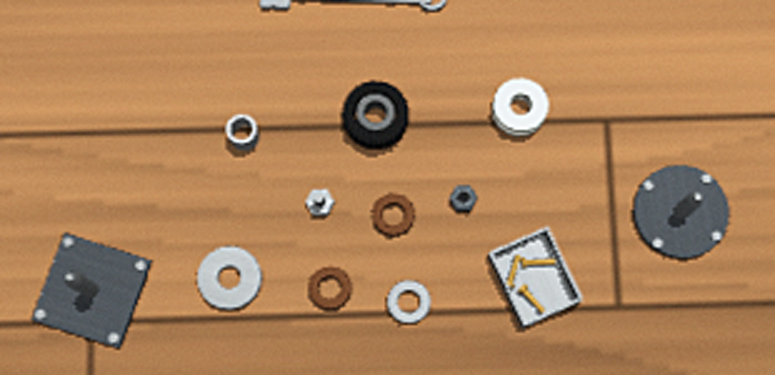

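Candidates in the top view: the wide washer at (201,211) is grey and the larger one. The small washer at (273,220) is grey. The brown look-alikes at (242,215), (267,186) and (323,269), the nut at (295,179) and the bolt at (237,181) are not wanted. The crop confirms this. I'll move to a wrist view over the parts.

Call:
{"op": "jog_arm", "data": {"deltas": [[[0,0,18],[-0.439,-0.572,-0.07],0.0854],[[0,0,18],[-0.439,-0.572,-0.07],0.0854],[[0,0,18],[-0.439,-0.572,-0.07],0.0854],[[0,0,18],[-0.439,-0.572,-0.07],0.0854],[[0,0,18],[-0.439,-0.572,-0.07],0.0854],[[0,0,18],[-0.439,-0.572,-0.07],0.0854],[[0,0,18],[-0.439,-0.572,-0.07],0.0854],[[0,0,18],[-0.439,-0.572,-0.07],0.0854],[[0,0,18],[-0.439,-0.572,-0.07],0.0854],[[0,0,18],[-0.439,-0.572,-0.07],0.0854],[[0,0,18],[-0.439,-0.572,-0.07],0.0854],[[0,0,18],[-0.439,-0.572,-0.07],0.0854]]}}

```text
t: 1.15
tool_pos: [0.4753, -0.1829, 0.2797]
tool_rot: [-2.22, 2.223, -0.0]
contact_force: [0.6, -0.6, -0.6]
opening: 0.0855
```

Call:
{"op": "jog_arm", "data": {"deltas": [[[0,0,0],[-0.175,-0.12,-0.02],0.0854],[[0,0,0],[-0.175,-0.12,-0.02],0.0854],[[0,0,0],[-0.175,-0.12,-0.02],0.0854],[[0,0,0],[-0.175,-0.12,-0.02],0.0854],[[0,0,0],[-0.175,-0.12,-0.02],0.0854],[[0,0,0],[-0.175,-0.12,-0.02],0.0854],[[0,0,0],[-0.175,-0.12,-0.02],0.0854],[[0,0,0],[-0.175,-0.12,-0.02],0.0854]]}}

```text
t: 1.82
tool_pos: [0.5946, -0.0101, 0.299]
tool_rot: [2.22, -2.221, -0.001]
contact_force: [-0.5, 0.3, -0.6]
opening: 0.0855
```

Run:
```python
from h import *
o=ctrl.get_obs();im=get_image("wrist");cv2.imwrite("pics/w1.png",im[:,:,::-1])
import pickle;pickle.dump(cam("wrist",o),open("w1.pkl","wb"));print(o["t"],o["tool_pos"],o["tool_rot"])
```

```text
1.8167 [ 0.59460922 -0.01007773  0.29897939] [ 2.21976793e+00 -2.22124582e+00 -1.08209604e-03]
```

View pics/w1.png

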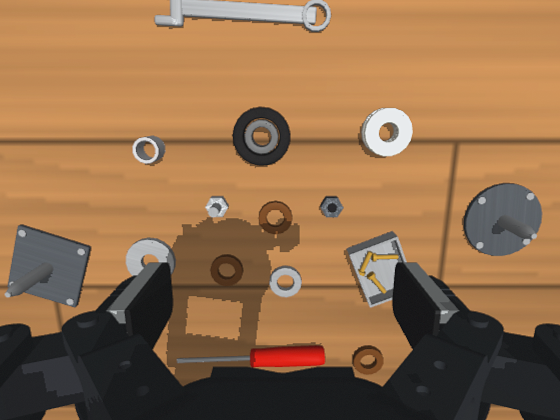

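```bash
cat >> h.py <<'E'
def blobs(im,smax=75,vdark=45):
    hsv=cv2.cvtColor(im,cv2.COLOR_BGR2HSV)
    m=((hsv[:,:,1]<smax)|(hsv[:,:,2]<vdark)).astype(np.uint8)
    m=cv2.morphologyEx(m,cv2.MORPH_OPEN,np.ones((2,2),np.uint8))
    n,l,s,c=cv2.connectedComponentsWithStats(m)
    return l,s,c
def outline(l,k,C,z):
    ct=max(cv2.findContours((l==k).astype(np.uint8),cv2.RETR_EXTERNAL,cv2.CHAIN_APPROX_NONE)[0],key=len)
    h=ray(C,cv2.convexHull(ct)[:,0,:].astype(float),z)[:,:2].astype(np.float32)
    M=cv2.moments(h[:,None,:]);c=np.array([M["m10"],M["m01"]])/M["m00"]
    return c,2*np.sqrt(M["m00"]/np.pi)
def find(im,C,name,guess,z):
    l,s,c=blobs(im);p=proj(C,[*guess,z])[0]
    ks=[k for k in range(1,len(s)) if 30<s[k,4]<9000]
    k=min(ks,key=lambda k:np.hypot(*(s[k,:2]+s[k,2:4]/2-p)))
    xy,d=outline(l,k,C,z);print(name,"px",(s[k,:2]+s[k,2:4]/2),"area",s[k,4],"xy",xy.round(4),"d",round(d,4))
    return xy
G={"wide":((.47,.159),.005),"small":((.444,-.013),.005),"wheel":((.624,.013),.012),"sleeve":((.61,.144),.013),"pulley":((.632,-.129),.011),"sq":((.46,.288),.004),"rd":((.523,-.281),.004)}
E
python3 - <<'E'
from h import *
import pickle
for f,C in(("top0",cam("top")),("w1",pickle.load(open("w1.pkl","rb"))),("scene0",cam("scene"))):
    im=cv2.imread(f"pics/{f}.png");print(f)
    for n,(g,z) in G.items(): find(im,C,n,g,z)
E
```

```text
top0
wide px [203. 212.] area 468 xy [0.4698 0.1561] d 0.0611
small px [274.5 221.5] area 180 xy [ 0.4418 -0.0158] d 0.0402
wheel px [261.  147.5] area 518 xy [0.6262 0.0117] d 0.0654
sleeve px [207.5 154. ] area 118 xy [0.6128 0.1424] d 0.0322
pulley px [319.5 144. ] area 385 xy [ 0.6319 -0.1316] d 0.0568
sq px [147.  217.5] area 1357 xy [0.461  0.2884] d 0.1004
rd px [383.5 186. ] area 1112 xy [ 0.5232 -0.2849] d 0.0924
w1
wide px [217.5 208. ] area 380 xy [0.5437 0.0703] d 0.0268
small px [286.5 282.5] area 640 xy [ 0.4432 -0.0141] d 0.0426
wheel px [262.5 137.5] area 2201 xy [0.6286 0.014 ] d 0.0646
sleeve px [149.5 151. ] area 602 xy [0.6144 0.1447] d 0.0343
pulley px [388.  133.5] area 1779 xy [ 0.6337 -0.1302] d 0.0565
sq px [ 49. 267.] area 4798 xy [0.4606 0.293 ] d 0.107
rd px [504.  220.5] area 4434 xy [ 0.5256 -0.2838] d 0.0949
scene0
wide px [362. 240.] area 707 xy [0.4731 0.1613] d 0.065
small px [271.  226.5] area 298 xy [ 0.4448 -0.0105] d 0.045
wheel px [279.5 305. ] area 891 xy [0.6265 0.0161] d 0.061
sleeve px [360. 301.] area 393 xy [0.6154 0.1469] d 0.0388
pulley px [191.5 307.5] area 990 xy [ 0.6348 -0.1263] d 0.0623
sq px [433.  235.5] area 1897 xy [0.4562 0.2972] d 0.1117
rd px [119.5 255.5] area 1702 xy [ 0.5247 -0.2817] d 0.0974
```

Call:
{"op": "jog_arm", "data": {"deltas": [[[0,0,0],[-0.168,0.123,0.199],0.074],[[0,0,0],[-0.168,0.123,0.199],0.074],[[0,0,0],[-0.168,0.123,0.199],0.074],[[0,0,0],[-0.168,0.123,0.199],0.074],[[0,0,0],[-0.168,0.123,0.199],0.074],[[0,0,0],[-0.168,0.123,0.199],0.074],[[0,0,0],[-0.168,0.123,0.199],0.074],[[0,0,0],[-0.168,0.123,0.199],0.074],[[0,0,0],[-0.168,0.123,0.199],0.074],[[0,0,0],[-0.168,0.123,0.199],0.074]]}}

```text
t: 2.7
tool_pos: [0.4729, 0.157, 0.1015]
tool_rot: [-2.218, 2.224, -0.002]
contact_force: [0.5, 0.1, 0.7]
opening: 0.074
```

```bash
cat > look.py <<'E'
from h import *
import sys,pickle
o=ctrl.get_obs();im=get_image("wrist")[:,:,::-1].copy();C=cam("wrist",o);f=sys.argv[1]
cv2.imwrite(f"pics/{f}.png",im);pickle.dump(C,open(f+".pkl","wb"))
print(round(o["t"],2),o["tool_pos"].round(4),o["tool_rot"].round(3),o["opening"],"tcp px",proj(C,o["tool_pos"]).round(0))
for n in sys.argv[2:]: find(im,C,n,*G[n])
E
python3 look.py w2 wide sq
```

```text
2.7 [0.4729 0.157  0.1015] [-2.218e+00  2.224e+00 -2.000e-03] 0.07399574294902184 tcp px [[285. 271.]]
wide px [282. 211.] area 5819 xy [0.4717 0.1584] d 0.0622
sq px [282. 211.] area 5819 xy [0.4714 0.1584] d 0.0625
```

View pics/w2.png

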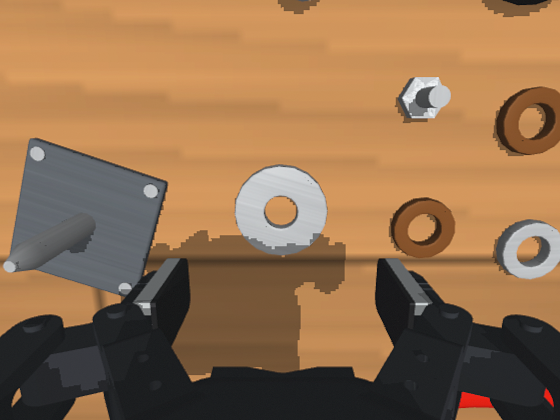

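Call:
{"op": "jog_arm", "data": {"deltas": [[[0,0,0],[-0.0014,0.0012,0.04],0.074],[[0,0,0],[-0.0014,0.0012,0.08],0.074],[[0,0,0],[-0.0014,0.0012,0.103],0.074],[[0,0,0],[-0.0014,0.0012,0.103],0.074],[[0,0,0],[-0.0014,0.0012,0.103],0.074],[[0,0,0],[-0.0014,0.0012,0.103],0.056],[[0,0,0],[-0.0014,0.0012,0.103],0.056],[[0,0,0],[-0.0014,0.0012,0.103],0.056],[[0,0,0],[-0.0014,0.0012,0.103],0.056],[[0,0,0],[-0.0014,0.0012,0.103],0.056]], "squeeze": 60}}

```text
t: 3.58
tool_pos: [0.4744, 0.1596, 0.0014]
tool_rot: [-2.216, 2.219, -0.007]
contact_force: [-0.2, -1.2, 6.8]
opening: 0.0573
```

Run:
```python
from h import *
import pickle
o=ctrl.get_obs();print(o["tool_pos"],o["opening"])
for f,t,bs in (("w1",(8,295),[(22,232),(83,248),(72,300)]),("w2",(10,267),[(37,153),(150,190),(125,288)])):
    C=pickle.load(open(f+".pkl","rb"))
    print(f,"tip",ray(C,t,.078).round(4));b=ray(C,bs,.010);print(b.round(4),"centre",((b[0]+b[2])/2).round(4),[np.linalg.norm(b[i]-b[i-1]).round(4) for i in range(3)])
```

```text
[0.47438813 0.15961838 0.00141559] 0.05728544707151385
w1 tip [[0.4646 0.2898 0.078 ]]
[[0.5139 0.3119 0.01  ]
 [0.4927 0.2396 0.01  ]
 [0.4207 0.264  0.01  ]] centre [0.4673 0.288  0.01  ] [np.float64(0.1047), np.float64(0.0753), np.float64(0.0761)]
w2 tip [[0.4646 0.2904 0.078 ]]
[[0.5123 0.3128 0.01  ]
 [0.4882 0.2437 0.01  ]
 [0.4185 0.2677 0.01  ]] centre [0.4654 0.2902 0.01  ] [np.float64(0.1041), np.float64(0.0732), np.float64(0.0737)]
```

```bash
python3 look.py w3
```

```text
3.58 [0.4744 0.1596 0.0014] [-2.216  2.219 -0.007] 0.05728544707151385 tcp px [[285. 271.]]
```

View pics/w3.png

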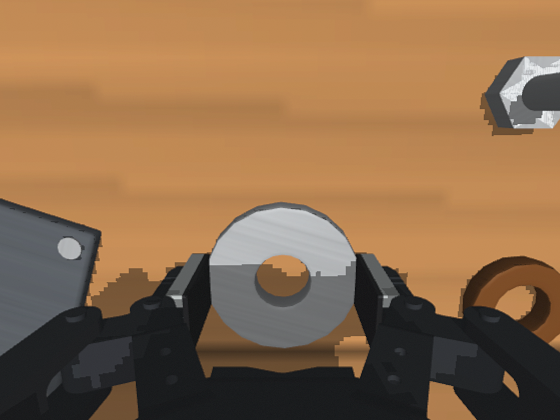

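Call:
{"op": "jog_arm", "data": {"deltas": [[[0,0,0],[0,0,0],0.056],[[0,0,0],[0,0,-0.01],0.056],[[0,0,0],[0,0,-0.03],0.056],[[0,0,0],[0,0,-0.06],0.056],[[0,0,0],[0,0,-0.09],0.056],[[0,0,0],[0,0,-0.09],0.056],[[0,0,0],[0,0,-0.09],0.056]]}}

```text
t: 4.22
tool_pos: [0.4731, 0.16, 0.0911]
tool_rot: [-2.216, 2.219, -0.006]
contact_force: [0.6, -0.3, -3.7]
opening: 0.0576
```

```bash
python3 look.py w4; python3 -c "
from h import *
cv2.imwrite('pics/s4.png',get_image('scene')[120:340,250:500,::-1].repeat(3,0).repeat(3,1)[:600,:750])"
```

```text
4.22 [0.4731 0.16   0.0911] [-2.216  2.219 -0.006] 0.057649277113671495 tcp px [[285. 271.]]
```

View pics/w4.png

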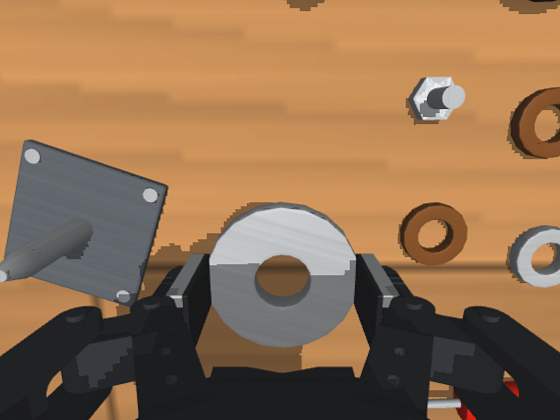

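View pics/s4.png

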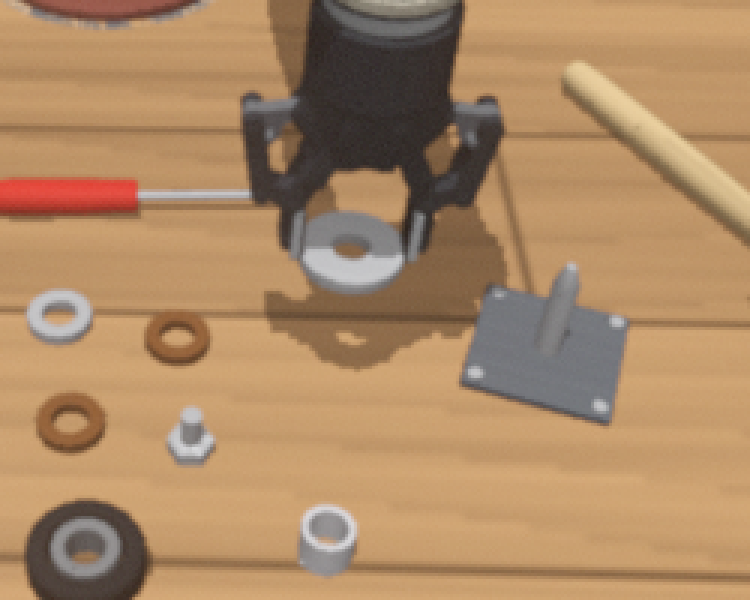

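Run:
```python
from h import *
c=calibration("wrist");C=(c["mtx"],np.array(c["tool_from_camera"])[:3,3],np.array(c["tool_from_camera"])[:3,:3])
for z in (-.012,-.009,-.006,-.003,0,.003): 
    a=ray(C,[(283,209),(283,347)],z);h=ray(C,[(283,255),(283,298),(255,276),(311,276)],z);print(z,"outer",(a[0,1]-a[1,1]).round(4),((a[0]+a[1])/2)[1].round(4),"bore",h[0,1]-h[1,1],h[3,0]-h[2,0],(h[0,1]+h[1,1])/2)
im=cv2.imread("pics/w4.png")[190:360,180:390];cv2.imwrite("pics/w4c.png",cv2.resize(im,None,fx=3.5,fy=3.5,interpolation=cv2.INTER_CUBIC))
```

```text
-0.012 outer -0.0582 -0.0009 bore -0.018040362685039057 0.02156335455489945 -0.00291614489141874
-0.009 outer -0.0595 0.0006 bore -0.018456082083941422 0.022060257247510817 -0.0014833628001199167
-0.006 outer -0.0609 0.0021 bore -0.018871801482843807 0.02255715994012218 -5.058070882109009e-05
-0.003 outer -0.0622 0.0035 bore -0.01928752088174617 0.023054062632733553 0.001382201382477733
0 outer -0.0635 0.005 bore -0.019703240280648536 0.02355096532534492 0.0028149834737765562
0.003 outer -0.0649 0.0065 bore -0.020118959679550928 0.024047868017956286 0.004247765565075379
```

View pics/w4c.png

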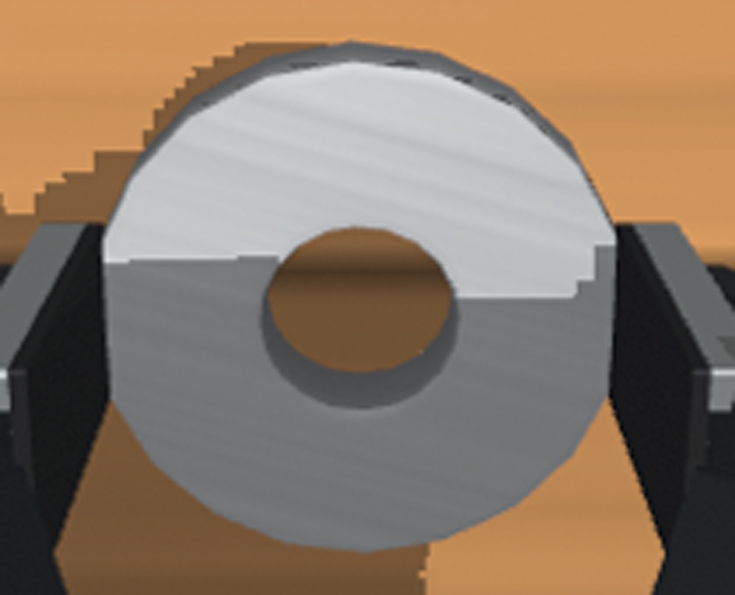

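Call:
{"op": "jog_arm", "data": {"deltas": [[[0,0,0],[-0.02,0.0076,-0.02],0.056],[[0,0,0],[-0.05,0.0076,-0.02],0.056],[[0,0,0],[-0.085,0.0076,-0.02],0.056],[[0,0,0],[-0.115,0.0076,-0.02],0.056],[[0,0,0],[-0.13,0.0076,-0.02],0.056],[[0,0,0],[-0.13,0.0076,-0.02],0.056],[[0,0,0],[-0.13,0.0076,-0.02],0.056],[[0,0,0],[-0.13,0.0076,-0.01],0.056],[[0,0,0],[-0.13,0.0076,-0.005],0.056],[[0,0,0],[-0.13,0.0076,-0.005],0.056]]}}

```text
t: 5.15
tool_pos: [0.462, 0.2879, 0.0898]
tool_rot: [2.215, -2.221, -0.003]
contact_force: [-0.6, -1.0, -2.7]
opening: 0.0573
```

```bash
cat >> look.py <<'E'
x=im[150:390,150:420];cv2.imwrite(f"pics/{f}c.png",cv2.resize(x,None,fx=2.5,fy=2.5,interpolation=cv2.INTER_CUBIC))
E
python3 look.py w5
```

```text
5.15 [0.462  0.2879 0.0898] [ 2.215 -2.221 -0.003] 0.05730341261874754 tcp px [[285. 271.]]
```

View pics/w5c.png

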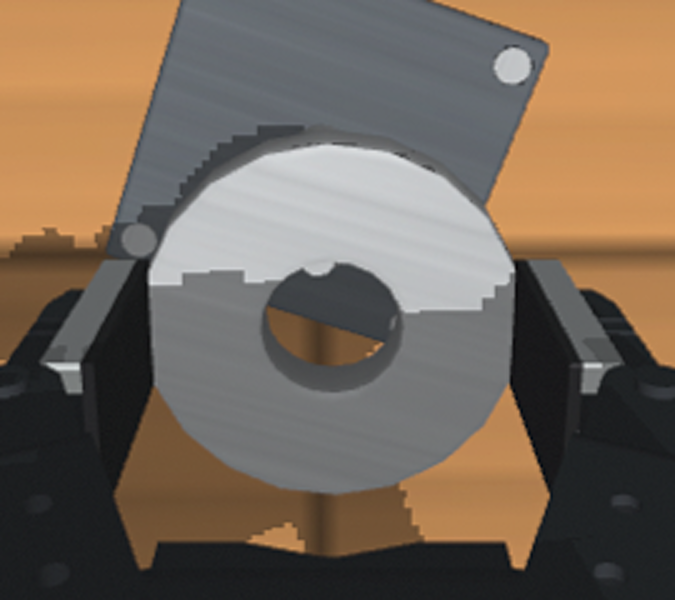

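```bash
cat >> h.py <<'E'
def tcam():
    c=calibration("wrist");T=np.array(c["tool_from_camera"]);return (c["mtx"],T[:3,3],T[:3,:3])
E
python3 - <<'E'
from h import *
C=tcam();print(ray(C,[(278,256)],.0118), ray(C,[(282.5,280.9)],-.0086))
o=ctrl.get_obs();print(o["tool_pos"],o["dq"].round(4))
E
```

```text
[[-0.00289635 -0.00173696  0.0118    ]] [[-0.00089371  0.00045747 -0.0086    ]]
[0.46248378 0.28814278 0.09067566] [ 0.0019 -0.0142 -0.0214  0.0008  0.0025 -0.0014]
```

Call:
{"op": "jog_arm", "data": {"deltas": [[[0,0,0],[0,0,0],0.056],[[0,0,0],[0,0,0],0.056],[[0,0,0],[0,0,0],0.056]]}}

```text
t: 5.45
tool_pos: [0.464, 0.2894, 0.0931]
tool_rot: [-2.219, 2.223, -0.0]
contact_force: [0.1, 0.8, -1.5]
opening: 0.0576
```

Call:
{"op": "jog_arm", "data": {"deltas": [[[0,0,0],[-0.0006,-0.001,0],0.056],[[0,0,0],[-0.0006,-0.001,0.01],0.056],[[0,0,0],[-0.0006,-0.001,0.02],0.056],[[0,0,0],[-0.0006,-0.001,0.03],0.056],[[0,0,0],[-0.0006,-0.001,0.04],0.056],[[0,0,0],[-0.0006,-0.001,0.04],0.056],[[0,0,0],[-0.0006,-0.001,0.04],0.056]]}}

```text
t: 6.03
tool_pos: [0.4636, 0.2897, 0.0511]
tool_rot: [2.218, -2.221, -0.002]
contact_force: [0.8, -0.9, -2.4]
opening: 0.0575
```

```bash
python3 look.py w6
```

```text
6.03 [0.4636 0.2897 0.0511] [ 2.218e+00 -2.221e+00 -2.000e-03] 0.057524756630524636 tcp px [[285. 271.]]
```

View pics/w6c.png

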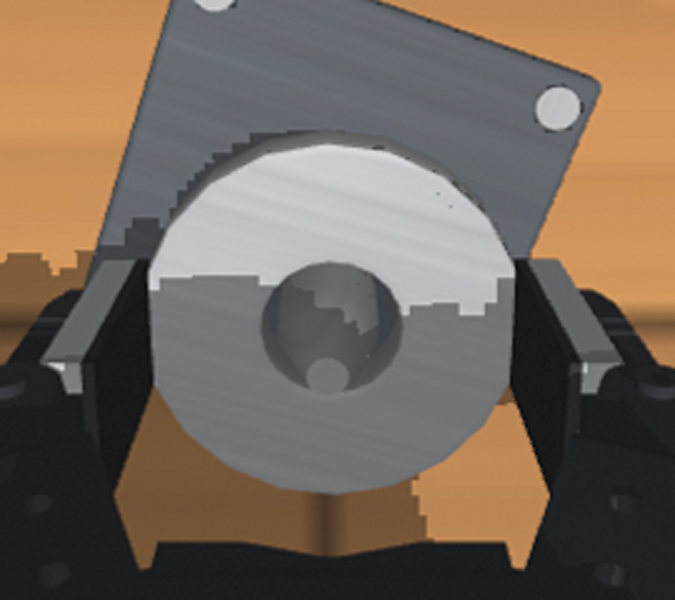

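Call:
{"op": "jog_arm", "data": {"deltas": [[[0,0,0],[-0.0007,-0.001,0.01],0.056],[[0,0,0],[-0.0007,-0.001,0.02],0.056],[[0,0,0],[-0.0007,-0.001,0.03],0.056],[[0,0,0],[-0.0007,-0.001,0.037],0.056],[[0,0,0],[-0.0007,-0.001,0.041],0.056],[[0,0,0],[-0.0007,-0.001,0.041],0.056],[[0,0,0],[-0.0007,-0.001,0.041],0.056],[[0,0,0],[-0.0007,-0.001,0.041],0.056]]}}

```text
t: 6.75
tool_pos: [0.4659, 0.291, 0.0119]
tool_rot: [-2.22, 2.222, -0.0]
contact_force: [0.1, 0.7, -2.2]
opening: 0.0578
```

Call:
{"op": "jog_arm", "data": {"deltas": [[[0,0,0],[0,0,0.001],0.074],[[0,0,0],[0,0,0.001],0.074],[[0,0,0],[0,0,0.001],0.074],[[0,0,0],[0,0,0.001],0.074],[[0,0,0],[0,0,-0.03],0.074],[[0,0,0],[0,0,-0.065],0.074],[[0,0,0],[0,0,-0.1],0.074],[[0,0,0],[0,0,-0.1],0.074],[[0,0,0],[0,0,-0.1],0.074]]}}

```text
t: 7.5
tool_pos: [0.4678, 0.2919, 0.1153]
tool_rot: [-2.215, 2.218, -0.004]
contact_force: [0.3, 0.4, -0.6]
opening: 0.0737
```

```bash
python3 look.py w7
```

```text
7.5 [0.4678 0.2919 0.1153] [-2.215  2.218 -0.004] 0.07371801635644404 tcp px [[285. 271.]]
```

View pics/w7.png

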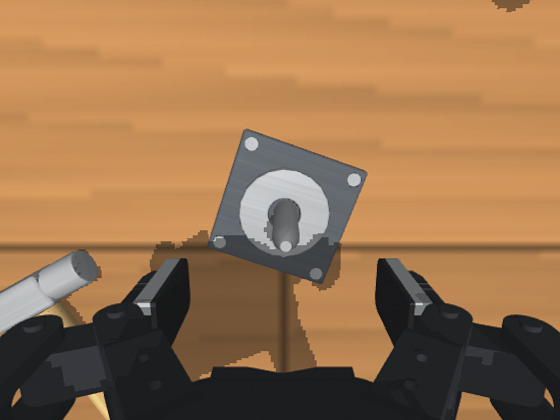

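Run:
```python
from h import *
import pickle
C=pickle.load(open("w7.pkl","rb"));print(ray(C,(286,246),.078),ray(C,(284.5,212),.018))
b=ray(C,[(251,144),(354,180),(316,273),(220,242)],.010);print(b.mean(0))
```

```text
[[0.46481315 0.29100167 0.078     ]] [[0.46680732 0.29158796 0.018     ]]
[0.4649581  0.29105009 0.01      ]
```

Call:
{"op": "jog_arm", "data": {"deltas": [[[0,0,0],[0.05,-0.03,0.0],0.078],[[0,0,0],[0.1,-0.06,0.0],0.078],[[0,0,0],[0.15,-0.09,0.0],0.078],[[0,0,0],[0.19,-0.11,0.0],0.078],[[0,0,0],[0.23,-0.135,0.0],0.078],[[0,0,0],[0.278,-0.162,0.0],0.078],[[0,0,0],[0.278,-0.162,0.0],0.078],[[0,0,0],[0.278,-0.162,0.0],0.078],[[0,0,0],[0.278,-0.162,0.0],0.078],[[0,0,0],[0.278,-0.162,0.0],0.078],[[0,0,0],[0.278,-0.162,0.0],0.078],[[0,0,0],[0.278,-0.162,0.0],0.078]]}}

```text
t: 8.55
tool_pos: [0.6259, 0.0138, 0.1102]
tool_rot: [2.22, -2.221, -0.003]
contact_force: [-0.6, 0.5, -0.5]
opening: 0.0778
```

```bash
python3 look.py w8 wheel
```

```text
8.55 [0.6259 0.0138 0.1102] [ 2.22  -2.221 -0.003] 0.07780960666276092 tcp px [[285. 271.]]
wheel px [283.5 204.5] area 6932 xy [0.6281 0.014 ] d 0.0672
```

View pics/w8.png

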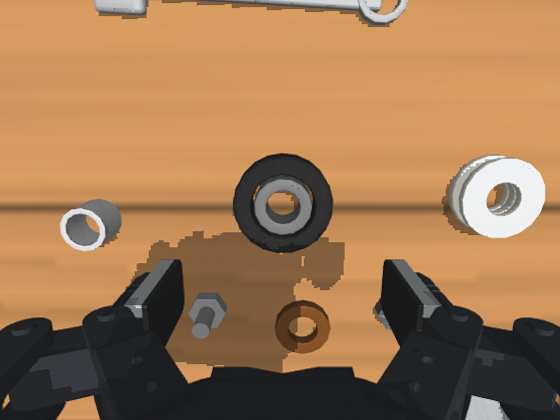

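Call:
{"op": "jog_arm", "data": {"deltas": [[[0,0,0],[0,-0.002,0.04],0.078],[[0,0,0],[0,-0.002,0.08],0.078],[[0,0,0],[0,-0.002,0.111],0.078],[[0,0,0],[0,-0.002,0.111],0.078],[[0,0,0],[0,-0.002,0.111],0.078],[[0,0,0],[0,-0.002,0.111],0.078],[[0,0,0],[0,-0.002,0.111],0.06],[[0,0,0],[0,-0.002,0.111],0.06],[[0,0,0],[0,-0.002,0.111],0.06],[[0,0,0],[0,-0.002,0.111],0.06],[[0,0,0],[0,-0.002,0.111],0.06],[[0,0,0],[0,-0.002,0.111],0.06]]}}

```text
t: 9.6
tool_pos: [0.6296, 0.0127, 0.0012]
tool_rot: [-2.219, 2.222, -0.001]
contact_force: [1.6, 1.9, 1.4]
opening: 0.0603
```

Call:
{"op": "jog_arm", "data": {"deltas": [[[0,0,0],[0,0,-0.01],0.06],[[0,0,0],[0,0,-0.04],0.06],[[0,0,0],[0,0,-0.08],0.06],[[0,0,0],[0,0,-0.11],0.06],[[0,0,0],[0,0,-0.11],0.06],[[0,0,0],[0,0,-0.11],0.06],[[0,0,0],[0,0,-0.11],0.06],[[0,0,0],[0,0,-0.11],0.06]]}}

```text
t: 10.27
tool_pos: [0.6278, 0.0125, 0.1088]
tool_rot: [2.218, -2.221, -0.004]
contact_force: [-0.3, 0.3, -0.4]
opening: 0.0601
```

```bash
python3 look.py w9
```

```text
10.27 [0.6278 0.0125 0.1088] [ 2.218 -2.221 -0.004] 0.0601438595206556 tcp px [[285. 271.]]
```

View pics/w9c.png

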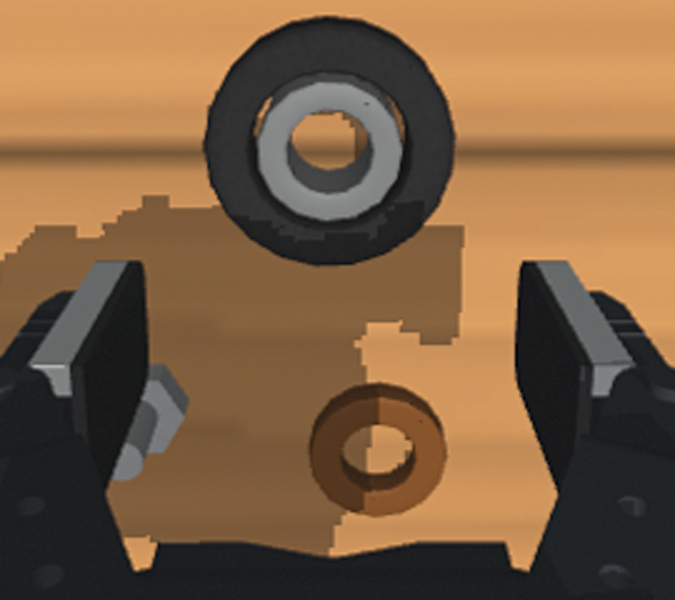

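```bash
python3 look.py w10 wheel
```

```text
10.32 [0.6277 0.0126 0.1085] [ 2.218 -2.221 -0.004] 0.05943638350992507 tcp px [[285. 271.]]
wheel px [283.  207.5] area 7020 xy [0.6279 0.0135] d 0.0673
```

Call:
{"op": "jog_arm", "data": {"deltas": [[[0,0,0],[-0.001,0,0.0],0.078],[[0,0,0],[-0.001,0,0.0],0.078],[[0,0,0],[-0.001,0,0.0],0.078],[[0,0,0],[-0.001,0,0.03],0.078],[[0,0,0],[-0.001,0,0.07],0.078],[[0,0,0],[-0.001,0,0.11],0.078],[[0,0,0],[-0.001,0,0.111],0.078],[[0,0,0],[-0.001,0,0.111],0.078],[[0,0,0],[-0.001,0,0.111],0.078],[[0,0,0],[-0.001,0,0.111],0.05],[[0,0,0],[-0.001,0,0.111],0.05],[[0,0,0],[-0.001,0,0.111],0.05]]}}

```text
t: 11.37
tool_pos: [0.6322, 0.0133, 0.0037]
tool_rot: [-2.217, 2.22, -0.008]
contact_force: [-0.4, -0.7, 7.3]
opening: 0.057
```

Call:
{"op": "jog_arm", "data": {"deltas": [[[0,0,0],[0,0,0],0.05],[[0,0,0],[0,0,0],0.05],[[0,0,0],[0,0,0],0.05],[[0,0,0],[0,0,-0.01],0.05],[[0,0,0],[0,0,-0.04],0.05],[[0,0,0],[0,0,-0.08],0.05],[[0,0,0],[0,0,-0.11],0.05],[[0,0,0],[0,0,-0.11],0.05],[[0,0,0],[0,0,-0.11],0.05],[[0,0,0],[0,0,-0.11],0.05],[[0,0,0],[0,0,-0.11],0.05]]}}

```text
t: 12.28
tool_pos: [0.6277, 0.0138, 0.1078]
tool_rot: [2.218, -2.221, -0.004]
contact_force: [-0.1, 0.3, -2.1]
opening: 0.0573
```

```bash
python3 look.py w11
```

```text
12.28 [0.6277 0.0138 0.1078] [ 2.218 -2.221 -0.004] 0.05732090402521296 tcp px [[285. 271.]]
```

View pics/w11c.png

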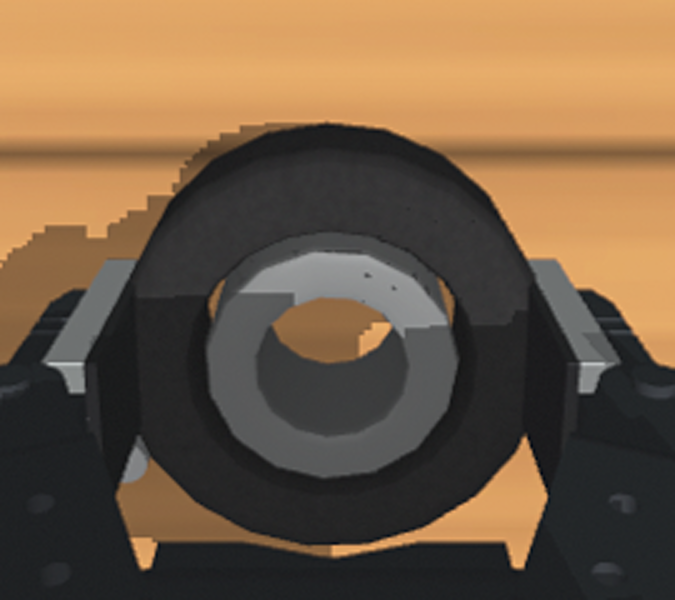

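Run:
```python
from h import *
C=tcam()
for z in(-.024,-.0203,-.016): p=ray(C,[(282.8,296.8),(252.4,296.8),(313.2,296.8),(282.8,268.8),(282.8,324.8)],z);print(z,p[0],p[2,0]-p[1,0],p[4,1]-p[3,1])
```

```text
-0.024 [-0.00079917 -0.00093199 -0.024     ] 0.02159488352481166 0.022006980943252534
-0.0203 [-0.00079224  0.0010767  -0.0203    ] 0.022270946417474832 0.022695945214728425
-0.016 [-0.00078419  0.00341112 -0.016     ] 0.02305664113056986 0.023496633422119315
```

Call:
{"op": "jog_arm", "data": {"deltas": [[[0,0,0],[-0.02,0.012,0],0.05],[[0,0,0],[-0.05,0.03,0],0.05],[[0,0,0],[-0.09,0.053,0],0.05],[[0,0,0],[-0.125,0.075,0],0.05],[[0,0,0],[-0.16,0.095,0],0.05],[[0,0,0],[-0.195,0.115,0],0.05],[[0,0,0],[-0.23,0.135,0],0.05],[[0,0,0],[-0.26,0.153,0],0.05],[[0,0,0],[-0.2764,0.1627,0],0.05],[[0,0,0],[-0.2764,0.1627,0],0.05],[[0,0,0],[-0.2764,0.1627,0],0.05],[[0,0,0],[-0.2764,0.1627,0],0.05]]}}

```text
t: 13.33
tool_pos: [0.4666, 0.2895, 0.1086]
tool_rot: [2.218, -2.222, -0.0]
contact_force: [-0.5, -0.4, -0.7]
opening: 0.0572
```

Call:
{"op": "jog_arm", "data": {"deltas": [[[0,0,0],[0,0,0],0.05],[[0,0,0],[0,0,0],0.05]]}}

```text
t: 13.5
tool_pos: [0.4674, 0.2892, 0.1093]
tool_rot: [2.217, -2.225, -0.0]
contact_force: [-0.5, -0.5, -1.2]
opening: 0.0571
```

```bash
python3 look.py w12
```

```text
13.5 [0.4674 0.2892 0.1093] [ 2.217 -2.225 -0.   ] 0.05710865808221041 tcp px [[285. 271.]]
```

View pics/w12c.png

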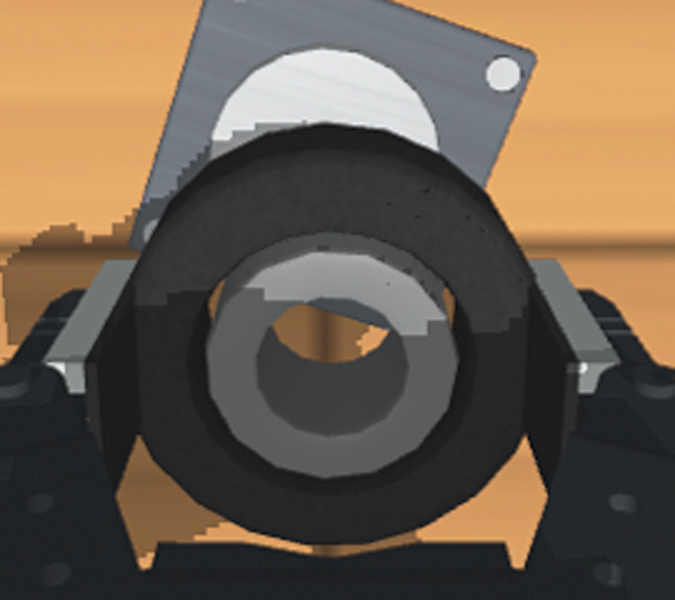

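Call:
{"op": "jog_arm", "data": {"deltas": [[[0,0,0],[-0.001,0.002,0],0.05],[[0,0,0],[-0.001,0.002,0.01],0.05],[[0,0,0],[-0.001,0.002,0.02],0.05],[[0,0,0],[-0.001,0.002,0.03],0.05],[[0,0,0],[-0.001,0.002,0.038],0.05],[[0,0,0],[-0.001,0.002,0.038],0.05],[[0,0,0],[-0.001,0.002,0.038],0.05],[[0,0,0],[-0.001,0.002,0.038],0.05]]}}

```text
t: 14.22
tool_pos: [0.465, 0.2913, 0.0716]
tool_rot: [2.22, -2.223, -0.0]
contact_force: [0.3, 0.6, -1.1]
opening: 0.0572
```

```bash
python3 look.py w13
```

```text
14.22 [0.465  0.2913 0.0716] [ 2.22  -2.223 -0.   ] 0.05723613740405828 tcp px [[285. 271.]]
```

View pics/w13c.png

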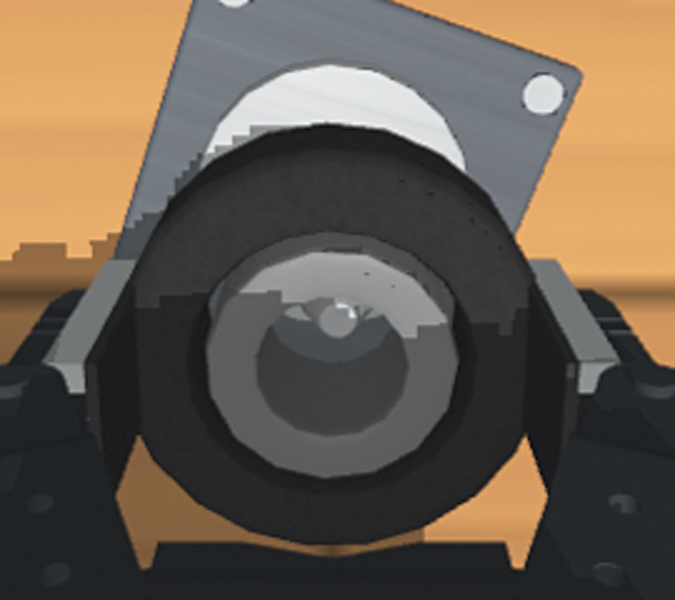

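Call:
{"op": "jog_arm", "data": {"deltas": [[[0,0,0],[0.001,0,0.01],0.05],[[0,0,0],[0.001,0,0.02],0.05],[[0,0,0],[0.001,0,0.03],0.05],[[0,0,0],[0.001,0,0.04],0.05],[[0,0,0],[0.001,0,0.048],0.05],[[0,0,0],[0.001,0,0.048],0.05],[[0,0,0],[0.001,0,0.048],0.05],[[0,0,0],[0.001,0,0.048],0.05]]}}

```text
t: 14.93
tool_pos: [0.4647, 0.2901, 0.0231]
tool_rot: [2.22, -2.223, -0.0]
contact_force: [-0.0, -0.3, -1.7]
opening: 0.0573
```

Call:
{"op": "jog_arm", "data": {"deltas": [[[0,0,0],[0,0,0.001],0.078],[[0,0,0],[0,0,0.001],0.078],[[0,0,0],[0,0,0.001],0.078],[[0,0,0],[0,0,0.001],0.078],[[0,0,0],[0,0,0.001],0.078],[[0,0,0],[0,0,-0.03],0.078],[[0,0,0],[0,0,-0.065],0.078],[[0,0,0],[0,0,-0.1],0.078],[[0,0,0],[0,0,-0.1],0.078],[[0,0,0],[0,0,-0.1],0.078],[[0,0,0],[0,0,-0.1],0.078]]}}

```text
t: 15.85
tool_pos: [0.4647, 0.2901, 0.1234]
tool_rot: [2.22, -2.223, -0.0]
contact_force: [-0.2, 0.1, -1.0]
opening: 0.0783
```

```bash
python3 look.py w14
```

```text
15.85 [0.4647 0.2901 0.1234] [ 2.22  -2.223 -0.   ] 0.07826570495526046 tcp px [[285. 271.]]
```

View pics/w14c.png

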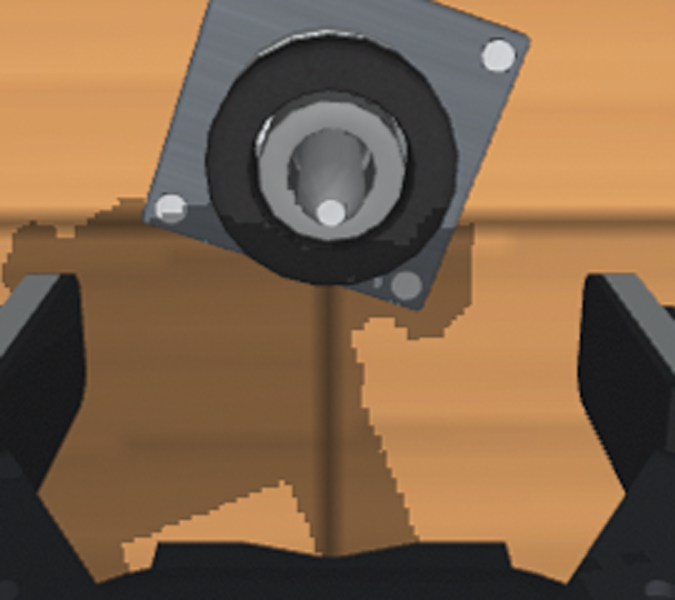

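Run:
```python
from h import *
import pickle
C=pickle.load(open("w14.pkl","rb"))
px=lambda x,y:(150+x/2.5,150+y/2.5)
for z in(.034,.042,.05):
    p=ray(C,[px(206,162),px(457,162),px(330,37),px(330,285),px(257,170),px(407,170)],z);print(z,p[:2].mean(0),p[0,1]-p[1,1],p[2,0]-p[3,0],p[4,1]-p[5,1])
```

```text
0.034 [0.46339264 0.29088262 0.034     ] 0.06572356055011369 0.06758956466082072 0.03936854224741776
0.042 [0.46568602 0.29088912 0.042     ] 0.0634534225884506 0.06525497360603727 0.03800872513612391
0.05 [0.46797939 0.29089562 0.05      ] 0.061183284626787515 0.06292038255125393 0.03664890802483012
```

Call:
{"op": "jog_arm", "data": {"deltas": [[[0,0,0],[0.02,-0.02,0],0.06],[[0,0,0],[0.05,-0.05,0],0.055],[[0,0,0],[0.075,-0.075,0],0.055],[[0,0,0],[0.1,-0.1,0],0.055],[[0,0,0],[0.13,-0.13,0],0.055],[[0,0,0],[0.146,-0.15,0],0.055],[[0,0,0],[0.146,-0.15,0],0.055],[[0,0,0],[0.146,-0.15,0],0.055],[[0,0,0],[0.146,-0.15,0],0.055],[[0,0,0],[0.146,-0.15,0],0.055]]}}

```text
t: 16.73
tool_pos: [0.6131, 0.1449, 0.1223]
tool_rot: [2.22, -2.22, -0.003]
contact_force: [1.0, 0.2, -0.6]
opening: 0.055
```

```bash
python3 look.py w15 sleeve
```

```text
16.73 [0.6131 0.1449 0.1223] [ 2.22  -2.22  -0.003] 0.05495521313563674 tcp px [[285. 271.]]
sleeve px [285.  203.5] area 1248 xy [0.6138 0.1442] d 0.0331
```

View pics/w15.png

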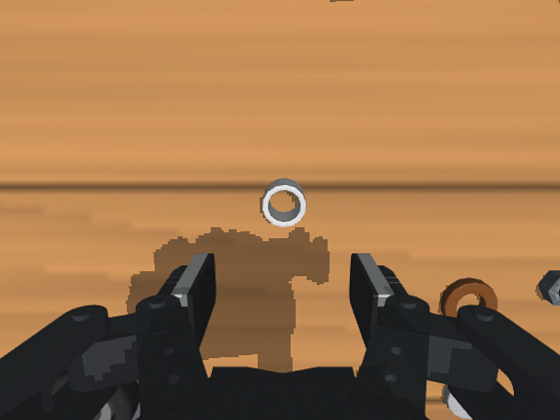

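Call:
{"op": "jog_arm", "data": {"deltas": [[[0,0,0],[0.0005,-0.0006,0.04],0.05],[[0,0,0],[0.0005,-0.0006,0.08],0.05],[[0,0,0],[0.0005,-0.0006,0.115],0.05],[[0,0,0],[0.0005,-0.0006,0.115],0.05],[[0,0,0],[0.0005,-0.0006,0.115],0.05],[[0,0,0],[0.0005,-0.0006,0.115],0.015],[[0,0,0],[0.0005,-0.0006,0.115],0.015],[[0,0,0],[0.0005,-0.0006,0.115],0.015],[[0,0,0],[0.0005,-0.0006,0.115],0.015],[[0,0,0],[0.0005,-0.0006,0.115],0.015],[[0,0,0],[0.0005,-0.0006,0.115],0.015],[[0,0,0],[0.0005,-0.0006,0.115],0.015]], "squeeze": 35}}

```text
t: 17.78
tool_pos: [0.6179, 0.1441, 0.0124]
tool_rot: [-2.216, 2.22, -0.005]
contact_force: [-0.9, 0.8, 6.7]
opening: 0.0278
```

Call:
{"op": "jog_arm", "data": {"deltas": [[[0,0,0],[0,0,0],0.015],[[0,0,0],[0,0,-0.02],0.015],[[0,0,0],[0,0,-0.05],0.015],[[0,0,0],[0,0,-0.09],0.015],[[0,0,0],[0,0,-0.115],0.015],[[0,0,0],[0,0,-0.115],0.015],[[0,0,0],[0,0,-0.115],0.015],[[0,0,0],[0,0,-0.115],0.015]]}}

```text
t: 18.45
tool_pos: [0.6149, 0.1434, 0.1235]
tool_rot: [2.22, -2.223, -0.0]
contact_force: [-0.6, -0.5, -0.2]
opening: 0.028
```

```bash
python3 look.py w16
```

```text
18.45 [0.6149 0.1434 0.1235] [ 2.22  -2.223 -0.   ] 0.02795464013036659 tcp px [[285. 271.]]
```

View pics/w16c.png

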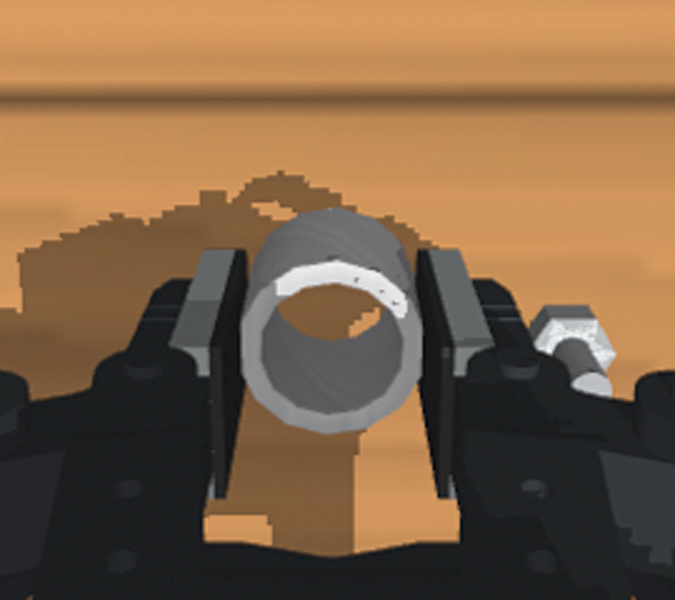

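Run:
```python
from h import *
C=tcam();px=lambda x,y:(150+x/2.5,150+y/2.5)
for z in(-.02,-.0165,-.0136,-.01,-.006): p=ray(C,[px(331,347),px(242,347),px(422,347),px(331,262),px(331,433)],z);print(z,p[0],p[2,0]-p[1,0],p[4,1]-p[3,1])
print(ctrl.get_obs()["tool_pos"])
```

```text
-0.02 [-0.00093955 -0.00198804 -0.02      ] 0.026276271059187267 0.027464241546785333
-0.0165 [-0.00093722 -0.00018042 -0.0165    ] 0.027028946649337544 0.0282509461810804
-0.0136 [-0.0009353   0.00131732 -0.0136    ] 0.027652592138319203 0.028902787163782064
-0.01 [-0.00093291  0.00317659 -0.01      ] 0.028426772745330918 0.029711969073342726
-0.006 [-0.00093025  0.00524245 -0.006     ] 0.02928697341978838 0.030611060083965656
[0.61425522 0.14337891 0.12226771]
```

Call:
{"op": "jog_arm", "data": {"deltas": [[[0,0,0],[-0.02,0.02,0],0.015],[[0,0,0],[-0.045,0.045,0],0.015],[[0,0,0],[-0.07,0.07,0],0.015],[[0,0,0],[-0.095,0.095,0],0.015],[[0,0,0],[-0.12,0.12,0],0.015],[[0,0,0],[-0.14,0.14,0],0.015],[[0,0,0],[-0.1467,0.1463,0],0.015],[[0,0,0],[-0.1467,0.1463,0],0.015],[[0,0,0],[-0.1467,0.1463,0],0.015],[[0,0,0],[-0.1467,0.1463,0],0.015],[[0,0,0],[-0.1467,0.1463,0],0.015],[[0,0,0],[-0.1467,0.1463,0],0.015]]}}

```text
t: 19.5
tool_pos: [0.4701, 0.2895, 0.1235]
tool_rot: [2.218, -2.225, 0.0]
contact_force: [0.3, 0.9, -0.4]
opening: 0.0278
```

```bash
python3 look.py w17
```

```text
19.5 [0.4701 0.2895 0.1235] [ 2.218 -2.225  0.   ] 0.027800314310897106 tcp px [[285. 271.]]
```

View pics/w17c.png

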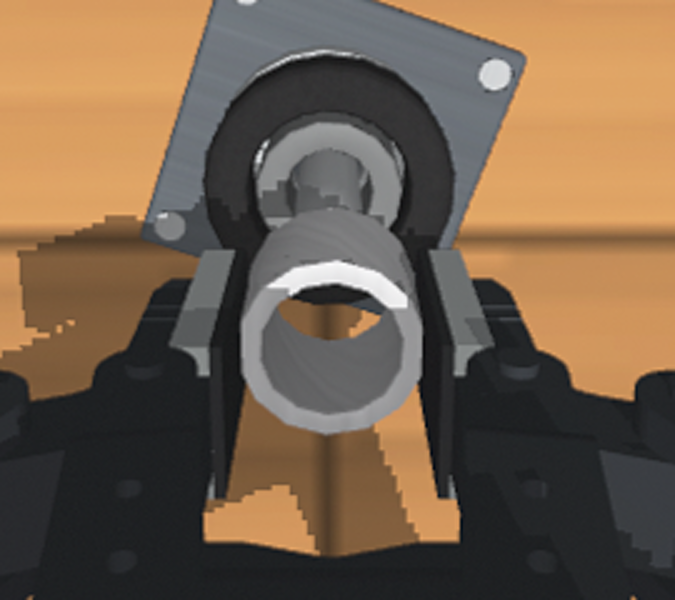

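Call:
{"op": "jog_arm", "data": {"deltas": [[[0,0,0],[-0.0006,0.002,0],0.015],[[0,0,0],[-0.0006,0.002,0.01],0.015],[[0,0,0],[-0.0006,0.002,0.02],0.015],[[0,0,0],[-0.0006,0.002,0.03],0.015],[[0,0,0],[-0.0006,0.002,0.036],0.015],[[0,0,0],[-0.0006,0.002,0.036],0.015],[[0,0,0],[-0.0006,0.002,0.036],0.015],[[0,0,0],[-0.0006,0.002,0.036],0.015]]}}

```text
t: 20.22
tool_pos: [0.4673, 0.2911, 0.0877]
tool_rot: [-2.22, 2.223, -0.0]
contact_force: [-0.6, 1.0, 1.1]
opening: 0.0279
```

```bash
python3 look.py w18
```

```text
20.22 [0.4673 0.2911 0.0877] [-2.22   2.223 -0.   ] 0.027874254233233583 tcp px [[285. 271.]]
```

View pics/w18c.png

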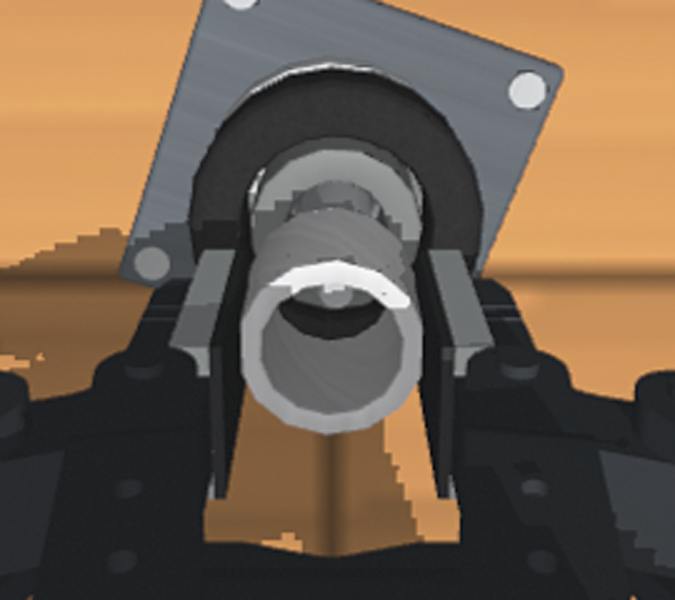

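Call:
{"op": "jog_arm", "data": {"deltas": [[[0,0,0],[0.0012,0,0.006],0.015],[[0,0,0],[0.0012,0,0.012],0.015],[[0,0,0],[0.0012,0,0.018],0.015],[[0,0,0],[0.0012,0,0.024],0.015],[[0,0,0],[0.0012,0,0.03],0.015],[[0,0,0],[0.0012,0,0.03],0.015],[[0,0,0],[0.0012,0,0.03],0.015],[[0,0,0],[0.0012,0,0.03],0.015]]}}

```text
t: 20.93
tool_pos: [0.4673, 0.2899, 0.0577]
tool_rot: [-2.22, 2.223, -0.0]
contact_force: [-0.2, -0.0, -0.1]
opening: 0.0276
```

```bash
python3 look.py w19
```

```text
20.93 [0.4673 0.2899 0.0577] [-2.22   2.223 -0.   ] 0.02760151422526325 tcp px [[285. 271.]]
```

View pics/w19c.png

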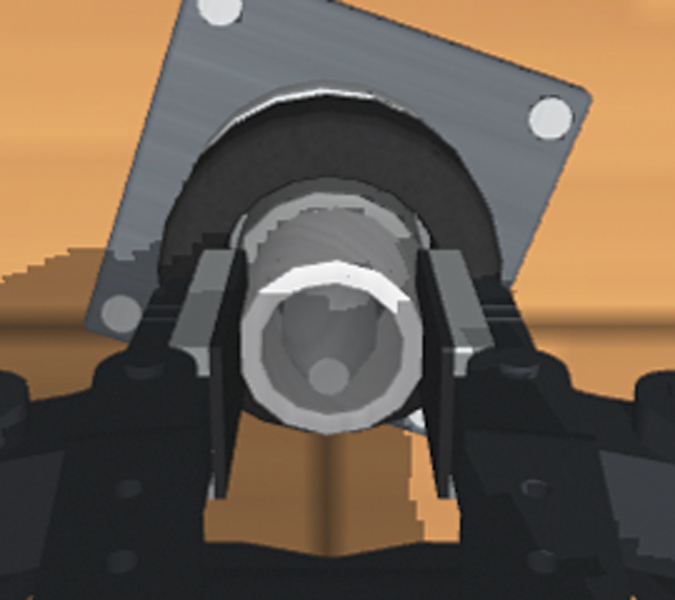

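Call:
{"op": "jog_arm", "data": {"deltas": [[[0,0,0],[0,0,0.001],0.015],[[0,0,0],[0,0,0.001],0.015],[[0,0,0],[0,0,0.002],0.015],[[0,0,0],[0,0,0.002],0.015]]}}

```text
t: 21.32
tool_pos: [0.4672, 0.2898, 0.0556]
tool_rot: [-2.22, 2.223, -0.0]
contact_force: [0.2, 0.1, -0.4]
opening: 0.0279
```

Call:
{"op": "jog_arm", "data": {"deltas": [[[0,0,0],[0,0,0],0.045],[[0,0,0],[0,0,0],0.045],[[0,0,0],[0,0,0],0.045],[[0,0,0],[0,0,0],0.045],[[0,0,0],[0,0,-0.02],0.045],[[0,0,0],[0,0,-0.06],0.045],[[0,0,0],[0,0,-0.075],0.045],[[0,0,0],[0,0,-0.075],0.045],[[0,0,0],[0,0,-0.075],0.045]]}}

```text
t: 22.07
tool_pos: [0.468, 0.2902, 0.1321]
tool_rot: [-2.218, 2.221, -0.002]
contact_force: [0.8, 0.1, -0.2]
opening: 0.0448
```

```bash
python3 look.py w20; python3 -c "
from h import *
cv2.imwrite('pics/s20.png',get_image('scene')[180:280,380:490,::-1].repeat(6,0).repeat(6,1))"
```

```text
22.07 [0.468  0.2902 0.1321] [-2.218e+00  2.221e+00 -2.000e-03] 0.04484473663026854 tcp px [[285. 271.]]
```

View pics/w20c.png

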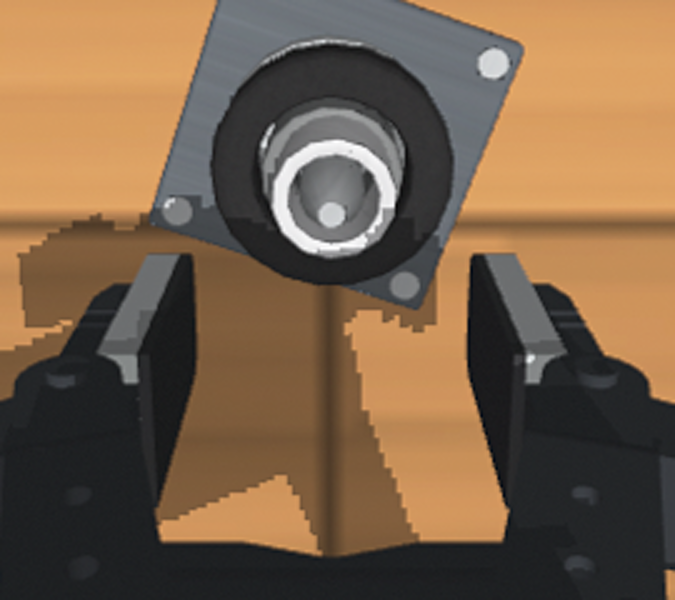

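View pics/s20.png

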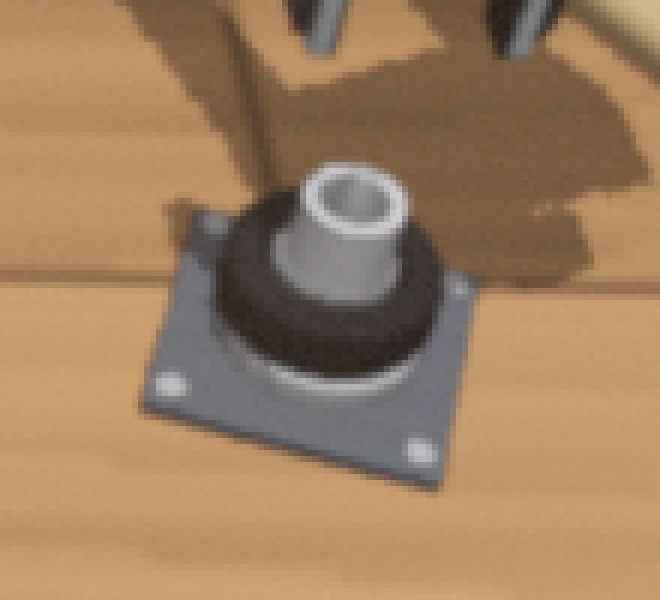

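Run:
```python
from h import *
import pickle
C=pickle.load(open("w20.pkl","rb"));px=lambda x,y:(150+x/2.5,150+y/2.5)
p=ray(C,[px(272,199),px(396,199),px(333,140),px(333,258)],.068);print(p.mean(0),p[0]-p[1],p[2]-p[3])
print(ray(C,px(332,214),.078))
S=cam("scene");s=lambda x,y:(380+x/6,180+y/6)
print(ray(S,[s(355,202)],.068),ray(S,[s(340,265)],.042))
```

```text
[0.46496894 0.29057435 0.068     ] [2.68733306e-05 2.92255380e-02 0.00000000e+00] [ 2.92228524e-02 -1.74623791e-05  0.00000000e+00]
[[0.46482119 0.29093202 0.078     ]]
[[0.46662622 0.29152231 0.068     ]] [[0.46730695 0.29262996 0.042     ]]
```

Call:
{"op": "jog_arm", "data": {"deltas": [[[0,0,0],[0.04,0,0],0.06],[[0,0,0],[0.08,0,0],0.06],[[0,0,0],[0.12,0,0],0.06],[[0,0,0],[0.16,0,0],0.06],[[0,0,0],[0.2,0,0],0.06],[[0,0,0],[0.24,0,0],0.06],[[0,0,0],[0.28,0.02,0.02],0.06],[[0,0,0],[0.304,0.024,0.02],0.06],[[0,0,0],[0.304,0.024,0.02],0.06],[[0,0,0],[0.304,0.024,0.02],0.06],[[0,0,0],[0.304,0.024,0.02],0.06],[[0,0,0],[0.304,0.024,0.02],0.06]]}}

```text
t: 23.17
tool_pos: [0.4428, -0.0132, 0.1103]
tool_rot: [2.221, -2.221, -0.001]
contact_force: [-0.4, -0.4, -0.2]
opening: 0.0599
```

```bash
python3 look.py w21 small
```

```text
23.17 [ 0.4428 -0.0132  0.1103] [ 2.221e+00 -2.221e+00 -1.000e-03] 0.05993751882663218 tcp px [[285. 271.]]
small px [284.5 205. ] area 2162 xy [ 0.4435 -0.0134] d 0.0422
```

View pics/w21.png

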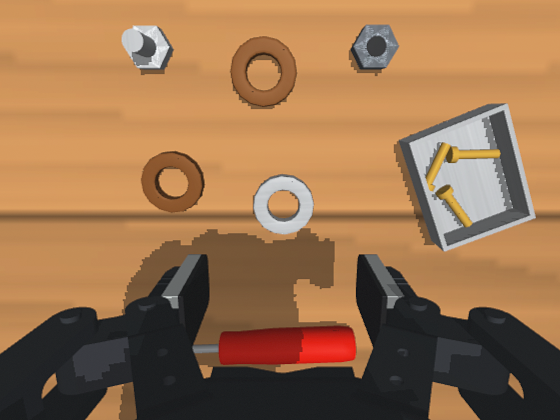

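Call:
{"op": "jog_arm", "data": {"deltas": [[[0,0,0],[0,-0.0007,0.04],0.06],[[0,0,0],[0,-0.0007,0.08],0.06],[[0,0,0],[0,-0.0007,0.109],0.06],[[0,0,0],[0,-0.0007,0.109],0.06],[[0,0,0],[0,-0.0007,0.109],0.06],[[0,0,0],[0,-0.0007,0.109],0.03],[[0,0,0],[0,-0.0007,0.109],0.03],[[0,0,0],[0,-0.0007,0.109],0.03],[[0,0,0],[0,-0.0007,0.109],0.03],[[0,0,0],[0,-0.0007,0.109],0.03],[[0,0,0],[0,-0.0007,0.109],0.03],[[0,0,0],[0,-0.0007,0.109],0.03]], "squeeze": 45}}

```text
t: 24.22
tool_pos: [0.4449, -0.0139, 0.0037]
tool_rot: [-2.218, 2.221, -0.003]
contact_force: [-3.1, 2.8, 5.9]
opening: 0.039
```

Call:
{"op": "jog_arm", "data": {"deltas": [[[0,0,0],[0,0,0],0.03],[[0,0,0],[0,0,-0.02],0.03],[[0,0,0],[0,0,-0.05],0.03],[[0,0,0],[0,0,-0.09],0.03],[[0,0,0],[0,0,-0.1],0.03],[[0,0,0],[0,0,-0.1],0.03],[[0,0,0],[0,0,-0.1],0.03],[[0,0,0],[0,0,-0.1],0.03]]}}

```text
t: 24.88
tool_pos: [0.4422, -0.0139, 0.0999]
tool_rot: [2.219, -2.222, -0.003]
contact_force: [-0.6, -0.4, -0.8]
opening: 0.0391
```

```bash
python3 look.py w22
```

```text
24.88 [ 0.4422 -0.0139  0.0999] [ 2.219 -2.222 -0.003] 0.03914394857327046 tcp px [[285. 271.]]
```

View pics/w22c.png

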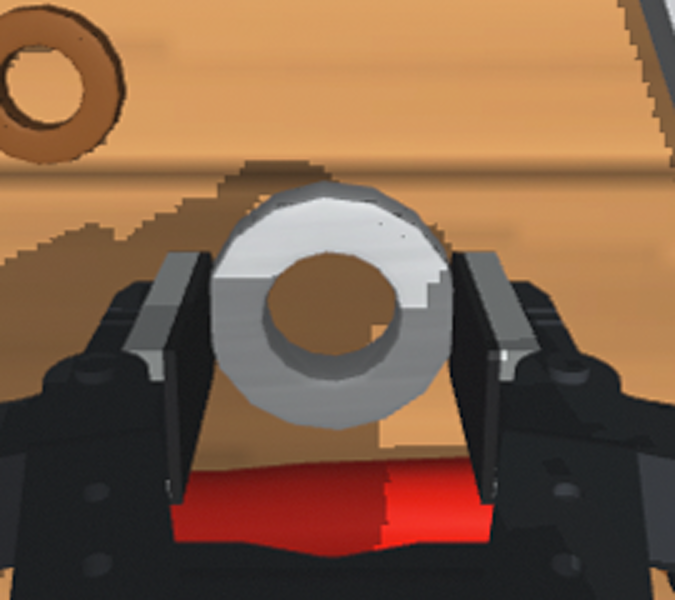

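Run:
```python
from h import *
import pickle
C=tcam();px=lambda x,y:(150+x/2.5,150+y/2.5)
for z in(-.009,-.0063,-.004): p=ray(C,[px(332.5,317),px(264,317),px(401,317),px(332,253),px(332,381)],z);print(z,p[0],p[2,0]-p[1,0],p[4,1]-p[3,1])
```

```text
-0.009 [-0.00069625 -0.00150708 -0.009     ] 0.02160050314024371 0.021987930787717547
-0.0063 [-0.00068968 -0.00021802 -0.0063    ] 0.022038398671364666 0.022433680433826486
-0.004 [-0.00068409  0.00088006 -0.004     ] 0.022411420790467703 0.02281339309532668
```

Call:
{"op": "jog_arm", "data": {"deltas": [[[0,0,0],[0.02,-0.006,-0.02],0.03],[[0,0,0],[0.05,-0.015,-0.02],0.03],[[0,0,0],[0.085,-0.025,-0.02],0.03],[[0,0,0],[0.12,-0.037,-0.02],0.03],[[0,0,0],[0.155,-0.047,-0.02],0.03],[[0,0,0],[0.19,-0.058,-0.02],0.03],[[0,0,0],[0.225,-0.067,-0.02],0.03],[[0,0,0],[0.25,-0.076,-0.02],0.03],[[0,0,0],[0.268,-0.081,-0.02],0.03],[[0,0,0],[0.268,-0.081,-0.02],0.03],[[0,0,0],[0.268,-0.081,-0.02],0.03],[[0,0,0],[0.268,-0.081,-0.02],0.03]]}}

```text
t: 25.93
tool_pos: [0.523, -0.2811, 0.1195]
tool_rot: [2.22, -2.223, -0.006]
contact_force: [-0.3, -0.4, -1.6]
opening: 0.0392
```

```bash
python3 look.py w23
```

```text
25.93 [ 0.523  -0.2811  0.1195] [ 2.22  -2.223 -0.006] 0.0392349678885093 tcp px [[285. 271.]]
```

View pics/w23c.png

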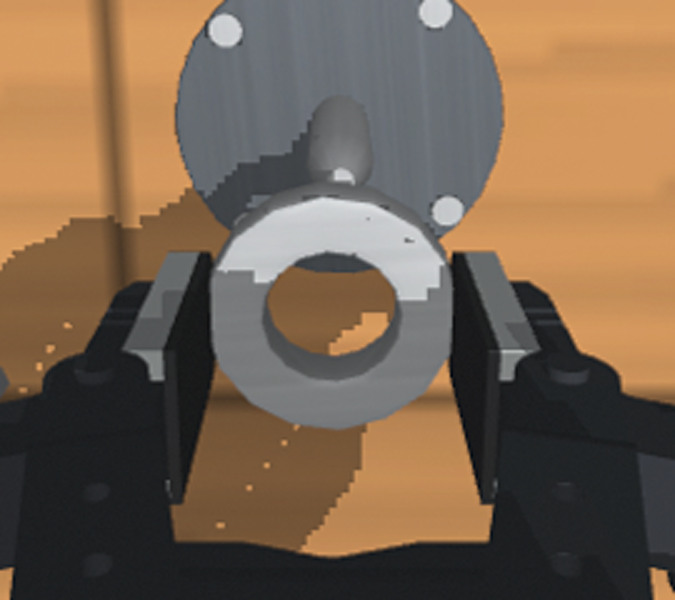

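Run:
```python
from h import *
import pickle
C=pickle.load(open("w23.pkl","rb"));px=lambda x,y:(150+x/2.5,150+y/2.5)
print(ray(C,px(342,176),.064));b=ray(C,[px(226,31),px(447,211),px(435,11)],.01);print(b,b[:2].mean(0))
C=pickle.load(open("w21.pkl","rb"))
print(ctrl.get_obs()["tool_pos"])
```

```text
[[ 0.52800341 -0.28253384  0.064     ]]
[[ 0.55301787 -0.25120857  0.01      ]
 [ 0.50088075 -0.31341128  0.01      ]
 [ 0.5584244  -0.30832539  0.01      ]] [ 0.52694931 -0.28230992  0.01      ]
[ 0.5231943  -0.28091197  0.12000006]
```

Call:
{"op": "jog_arm", "data": {"deltas": [[[0,0,0],[0.002,-0.0042,0.01],0.03],[[0,0,0],[0.002,-0.0042,0.03],0.03],[[0,0,0],[0.002,-0.0042,0.045],0.03],[[0,0,0],[0.002,-0.0042,0.045],0.03],[[0,0,0],[0.002,-0.0042,0.045],0.03],[[0,0,0],[0.002,-0.0042,0.052],0.03],[[0,0,0],[0.002,-0.0042,0.06],0.03],[[0,0,0],[0.002,-0.0042,0.06],0.03],[[0,0,0],[0.002,-0.0042,0.06],0.03],[[0,0,0],[0.002,-0.0042,0.06],0.03]]}}

```text
t: 26.82
tool_pos: [0.5285, -0.2844, 0.0619]
tool_rot: [-2.22, 2.223, -0.001]
contact_force: [-0.6, -0.7, -0.5]
opening: 0.039
```

```bash
python3 look.py w24
```

```text
26.82 [ 0.5285 -0.2844  0.0619] [-2.220e+00  2.223e+00 -1.000e-03] 0.03895241567359064 tcp px [[285. 271.]]
```

View pics/w24c.png

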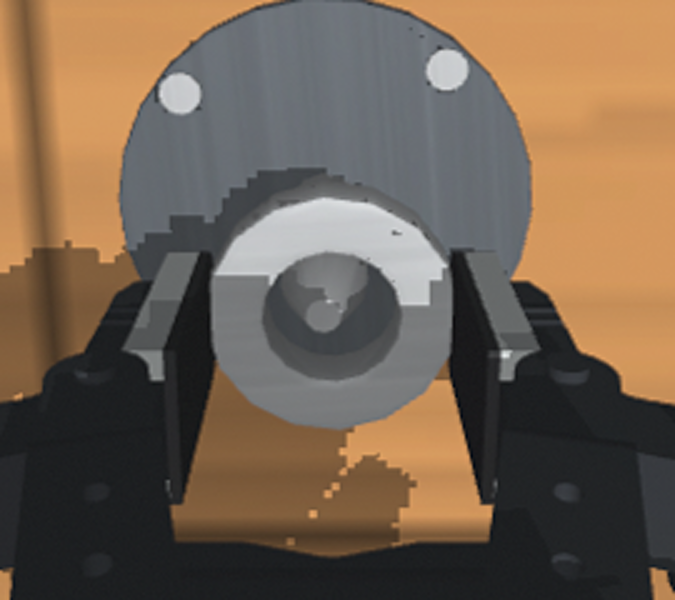

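Call:
{"op": "jog_arm", "data": {"deltas": [[[0,0,0],[-0.0013,0.0008,0.006],0.03],[[0,0,0],[-0.0013,0.0008,0.015],0.03],[[0,0,0],[-0.0013,0.0008,0.024],0.03],[[0,0,0],[-0.0013,0.0008,0.034],0.03],[[0,0,0],[-0.0013,0.0008,0.042],0.03],[[0,0,0],[-0.0013,0.0008,0.048],0.03],[[0,0,0],[-0.0013,0.0008,0.048],0.03],[[0,0,0],[-0.0013,0.0008,0.048],0.03],[[0,0,0],[-0.0013,0.0008,0.048],0.03]]}}

```text
t: 27.62
tool_pos: [0.5275, -0.283, 0.0133]
tool_rot: [2.22, -2.223, -0.0]
contact_force: [0.5, 0.4, -0.5]
opening: 0.0389
```

Call:
{"op": "jog_arm", "data": {"deltas": [[[0,0,0],[0,0,0],0.058],[[0,0,0],[0,0,0],0.058],[[0,0,0],[0,0,0],0.058],[[0,0,0],[0,0,0],0.058],[[0,0,0],[0,0,-0.02],0.058],[[0,0,0],[0,0,-0.06],0.058],[[0,0,0],[0,0,-0.1],0.058],[[0,0,0],[0,0,-0.1],0.058],[[0,0,0],[0,0,-0.1],0.058]]}}

```text
t: 28.37
tool_pos: [0.5298, -0.2845, 0.118]
tool_rot: [-2.219, 2.222, -0.013]
contact_force: [0.6, -0.3, -0.8]
opening: 0.058
```

```bash
python3 look.py w25
```

```text
28.37 [ 0.5298 -0.2845  0.118 ] [-2.219  2.222 -0.013] 0.058011184420769434 tcp px [[285. 271.]]
```

View pics/w25c.png

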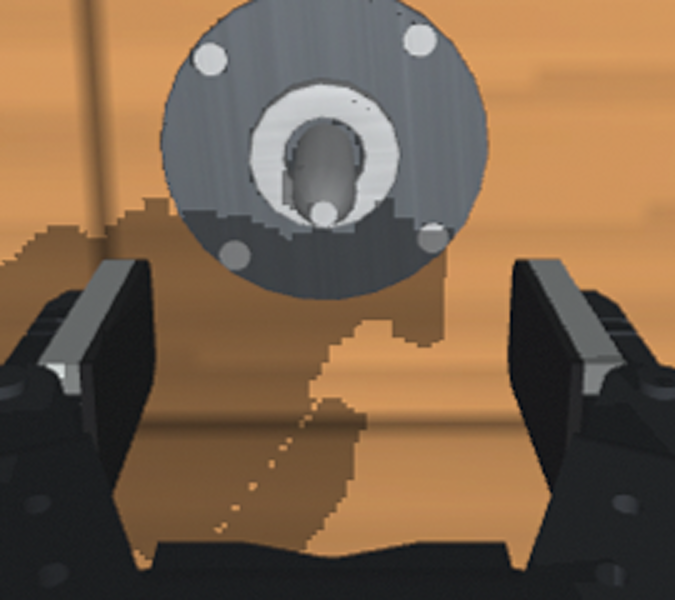

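Run:
```python
from h import *
import pickle
C=pickle.load(open("w25.pkl","rb"));px=lambda x,y:(150+x/2.5,150+y/2.5)
print(ray(C,px(323,214),.064),ray(C,px(324.5,147.75),.01),ray(C,px(324,155.5),.018))
```

```text
[[ 0.52680111 -0.28209655  0.064     ]] [[ 0.52803622 -0.28235109  0.01      ]] [[ 0.52794889 -0.28222706  0.018     ]]
```

Call:
{"op": "jog_arm", "data": {"deltas": [[[0,0,0],[-0.03,-0.02,0],0.068],[[0,0,0],[-0.06,-0.04,0],0.068],[[0,0,0],[-0.09,-0.06,0],0.068],[[0,0,0],[-0.12,-0.08,0],0.068],[[0,0,0],[-0.152,-0.105,0],0.068],[[0,0,0],[-0.152,-0.105,0],0.068],[[0,0,0],[-0.152,-0.105,0],0.068],[[0,0,0],[-0.152,-0.105,0],0.068],[[0,0,0],[-0.152,-0.105,0],0.068]]}}

```text
t: 29.17
tool_pos: [0.6315, -0.1317, 0.1122]
tool_rot: [2.218, -2.223, -0.003]
contact_force: [-0.1, 0.2, -0.4]
opening: 0.068
```

```bash
python3 look.py w26 pulley
```

```text
29.17 [ 0.6315 -0.1317  0.1122] [ 2.218 -2.223 -0.003] 0.06801244670349493 tcp px [[285. 271.]]
pulley px [280. 205.] area 4721 xy [ 0.6328 -0.1288] d 0.0567
```

View pics/w26.png

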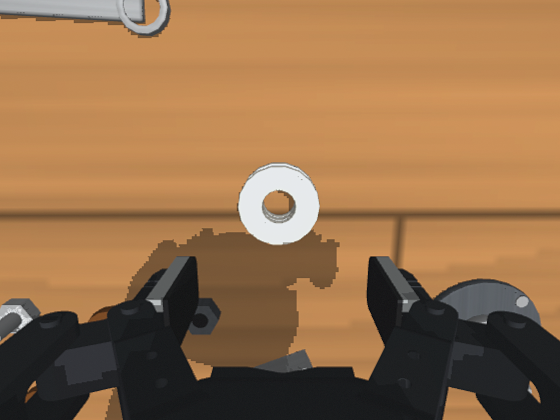

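Call:
{"op": "jog_arm", "data": {"deltas": [[[0,0,0],[-0.0026,-0.001,0.04],0.068],[[0,0,0],[-0.0026,-0.001,0.08],0.068],[[0,0,0],[-0.0026,-0.001,0.113],0.068],[[0,0,0],[-0.0026,-0.001,0.113],0.068],[[0,0,0],[-0.0026,-0.001,0.113],0.068],[[0,0,0],[-0.0026,-0.001,0.113],0.04],[[0,0,0],[-0.0026,-0.001,0.113],0.04],[[0,0,0],[-0.0026,-0.001,0.113],0.04],[[0,0,0],[-0.0026,-0.001,0.113],0.04],[[0,0,0],[-0.0026,-0.001,0.113],0.04],[[0,0,0],[-0.0026,-0.001,0.113],0.04],[[0,0,0],[-0.0026,-0.001,0.113],0.04]], "squeeze": 45}}

```text
t: 30.22
tool_pos: [0.6343, -0.129, 0.0019]
tool_rot: [-2.22, 2.223, -0.003]
contact_force: [-1.3, -0.8, 5.8]
opening: 0.0517
```

Call:
{"op": "jog_arm", "data": {"deltas": [[[0,0,0],[0,0,0],0.04],[[0,0,0],[0,0,-0.02],0.04],[[0,0,0],[0,0,-0.05],0.04],[[0,0,0],[0,0,-0.09],0.04],[[0,0,0],[0,0,-0.11],0.04],[[0,0,0],[0,0,-0.11],0.04],[[0,0,0],[0,0,-0.11],0.04],[[0,0,0],[0,0,-0.11],0.04]]}}

```text
t: 30.88
tool_pos: [0.6327, -0.128, 0.109]
tool_rot: [2.219, -2.222, -0.004]
contact_force: [0.2, -0.6, -1.9]
opening: 0.0517
```

```bash
python3 look.py w27
```

```text
30.88 [ 0.6327 -0.128   0.109 ] [ 2.219 -2.222 -0.004] 0.05173911066782148 tcp px [[285. 271.]]
```

View pics/w27c.png

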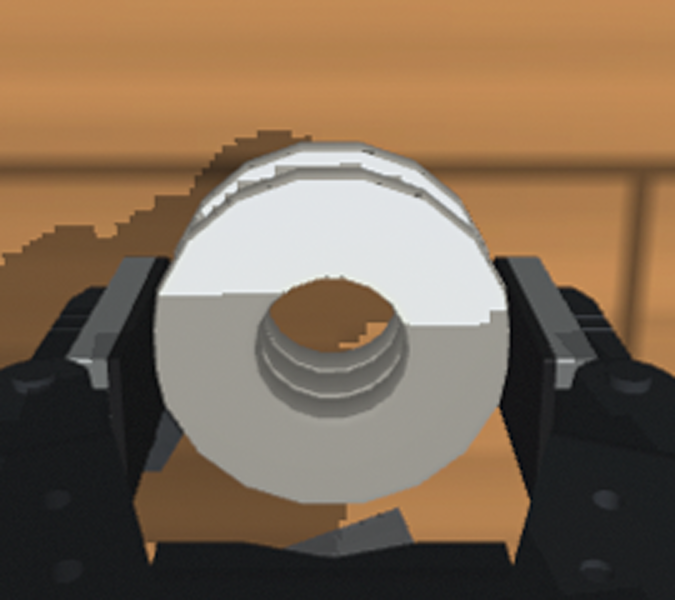

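Call:
{"op": "jog_arm", "data": {"deltas": [[[0,0,0],[0.02,0.013,0],0.04],[[0,0,0],[0.045,0.03,0],0.04],[[0,0,0],[0.075,0.05,0],0.04],[[0,0,0],[0.1,0.07,0],0.04],[[0,0,0],[0.13,0.09,0],0.04],[[0,0,0],[0.1551,0.1067,0],0.04],[[0,0,0],[0.1551,0.1067,0],0.04],[[0,0,0],[0.1551,0.1067,0],0.04],[[0,0,0],[0.1551,0.1067,0.015],0.04],[[0,0,0],[0.1551,0.1067,0.03],0.04],[[0,0,0],[0.1551,0.1067,0.03],0.04],[[0,0,0],[0.1551,0.1067,0.03],0.04]]}}

```text
t: 31.93
tool_pos: [0.526, -0.2816, 0.0784]
tool_rot: [2.221, -2.221, -0.007]
contact_force: [0.7, 0.3, 0.5]
opening: 0.0518
```

Call:
{"op": "jog_arm", "data": {"deltas": [[[0,0,0],[0,0,0.008],0.04],[[0,0,0],[0,0,0.018],0.04],[[0,0,0],[0,0,0.018],0.04],[[0,0,0],[0,0,0.018],0.04]]}}

```text
t: 32.27
tool_pos: [0.5264, -0.2829, 0.0617]
tool_rot: [2.22, -2.223, -0.003]
contact_force: [-0.5, 0.5, -0.4]
opening: 0.0514
```

```bash
python3 look.py w28
```

```text
32.27 [ 0.5264 -0.2829  0.0617] [ 2.22  -2.223 -0.003] 0.051423561307724915 tcp px [[285. 271.]]
```

View pics/w28c.png

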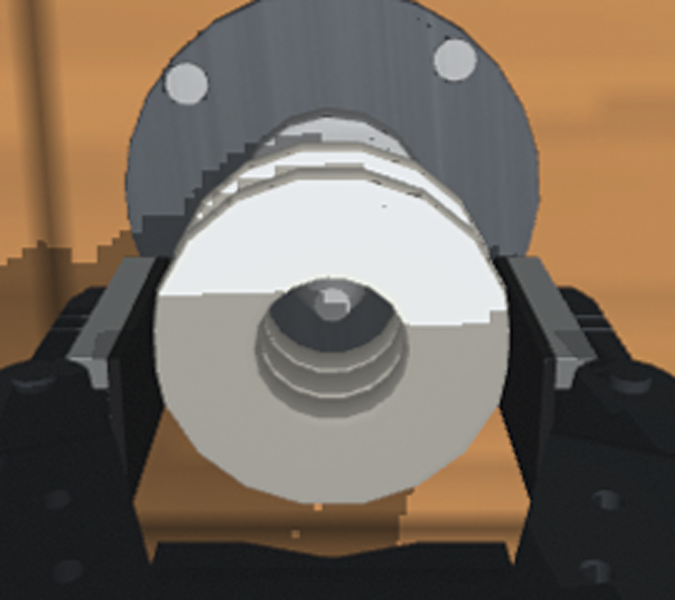

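Call:
{"op": "jog_arm", "data": {"deltas": [[[0,0,0],[0,0.0006,0.006],0.04],[[0,0,0],[0,0.0006,0.014],0.04],[[0,0,0],[0,0.0006,0.022],0.04],[[0,0,0],[0,0.0006,0.03],0.04],[[0,0,0],[0,0.0006,0.037],0.04],[[0,0,0],[0,0.0006,0.0405],0.04],[[0,0,0],[0,0.0006,0.0405],0.04],[[0,0,0],[0,0.0006,0.0405],0.04],[[0,0,0],[0,0.0006,0.0405],0.04]]}}

```text
t: 33.07
tool_pos: [0.5264, -0.2836, 0.0224]
tool_rot: [-2.22, 2.223, -0.001]
contact_force: [-0.0, 0.5, -0.2]
opening: 0.052
```

Call:
{"op": "jog_arm", "data": {"deltas": [[[0,0,0],[0,0,0.001],0.04],[[0,0,0],[0,0,0.001],0.068],[[0,0,0],[0,0,0.001],0.068],[[0,0,0],[0,0,0.001],0.068],[[0,0,0],[0,0,0.001],0.068],[[0,0,0],[0,0,-0.03],0.068],[[0,0,0],[0,0,-0.065],0.068],[[0,0,0],[0,0,-0.1],0.068],[[0,0,0],[0,0,-0.1],0.068],[[0,0,0],[0,0,-0.1],0.068]]}}

```text
t: 33.9
tool_pos: [0.5281, -0.2848, 0.1258]
tool_rot: [-2.219, 2.222, -0.011]
contact_force: [-1.1, 0.4, -1.4]
opening: 0.0681
```

```bash
python3 look.py w29; python3 -c "
from h import *
im=get_image('scene')[:,:,::-1];cv2.imwrite('pics/s29.png',im)
cv2.imwrite('pics/s29c.png',np.hstack([cv2.resize(im[190:290,60:170],None,fx=3.5,fy=3.5),cv2.resize(im[180:280,380:490],None,fx=3.5,fy=3.5)]))"
```

```text
33.9 [ 0.5281 -0.2848  0.1258] [-2.219  2.222 -0.011] 0.06806872822132906 tcp px [[285. 271.]]
```

View pics/w29c.png

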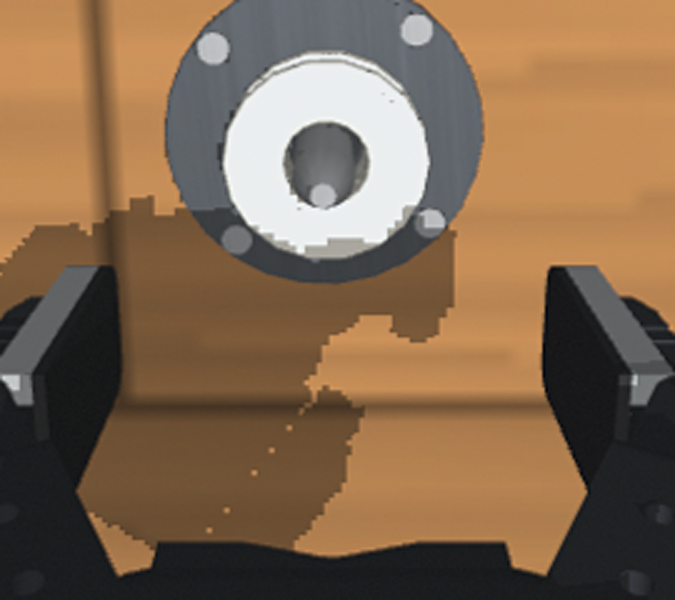

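View pics/s29c.png

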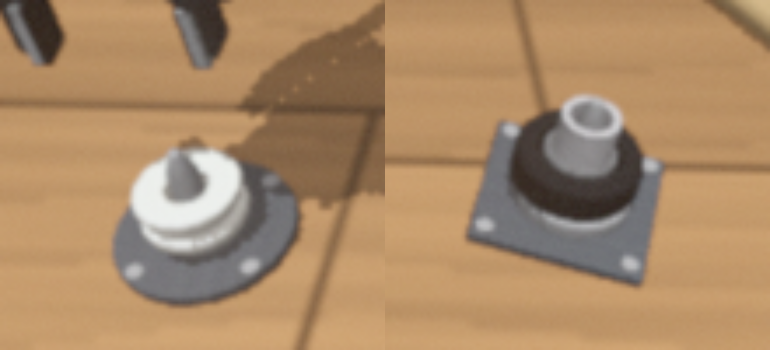

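Run:
```python
from h import *
import pickle
C=pickle.load(open("w29.pkl","rb"));px=lambda x,y:(150+x/2.5,150+y/2.5)
for z in (.036,.04,.044):
    p=ray(C,[px(223,160),px(430,160),px(326,61),px(326,258),px(284,165),px(369,165)],z);print(z,p[:2].mean(0),p[0,1]-p[1,1],p[2,0]-p[3,0],p[4,1]-p[5,1],p[2:4].mean(0)[:2])
print(ray(C,px(322,195),.064))
```

```text
0.036 [ 0.52769896 -0.2830708   0.036     ] 0.05426359235190076 0.05362287426929069 0.02231380585767595 [ 0.52708602 -0.28292561]
0.04 [ 0.52881185 -0.2830741   0.04      ] 0.05332954807793494 0.05269985873541283 0.02192971623720663 [ 0.52820946 -0.28293141]
0.044 [ 0.52992473 -0.28307741  0.044     ] 0.052395503803969234 0.05177684320153508 0.0215456266167372 [ 0.52933289 -0.28293722]
[[ 0.52703304 -0.28201469  0.064     ]]
```

Call:
{"op": "jog_arm", "data": {"deltas": [[[0,0,0],[0,0,-0.03],0.068],[[0,0,0],[0,0,-0.03],0.068],[[0,0,0],[0,0,-0.03],0.068],[[0,0,0],[0,0,-0.03],0.068],[[0,0,0],[0,0,-0.03],0.068]]}}

```text
t: 34.42
tool_pos: [0.5252, -0.2828, 0.1499]
tool_rot: [2.22, -2.223, -0.005]
contact_force: [-0.1, 0.3, 0.3]
opening: 0.0684
```

The pulley's top sits at about 40 mm. Its outside measures 53–54 mm and its bore 22 mm there, it lies flat, and it is within about 1.5 mm of the axle. Everything is released and the arm is clear, so I'm handing in.

```bash
python3 -c "
from station import job;print(job.finish_job())"
```

```text
the job is handed in; nothing more can be done
None
```

I built both axles in the required order and handed the job in at about 34 s. The square plate holds the wide washer, wheel and sleeve, and the round plate holds the small washer and pulley. Nothing came back to say whether the job passed.

- **Last checks:** wrist and scene pictures show every part seated flat on the one below. The measured offsets from the axle are about 0.4 mm for the sleeve and 1–2 mm for the pulley. The pulley's top measures 40 mm above the bench, as it should. The wheel's and sleeve's sizes in the wrist picture also fit their right heights, within about 2.5 mm and 0.8 mm. The two washers I checked only by eye in the pictures.
- **Arm:** the gripper was open and about 8 cm clear above the round axle. The force readings were near zero when I handed in.
- **What failed or disagreed:**
  - The first grip on the wheel did not close far enough, because the opening reads about 2–9 mm below the part's true size. I repeated it with a smaller opening.
  - The camera positions differed by 2–5 mm, or up to 9 mm on the square plate, where the standing axle skews the outline. I relied on the wrist camera and corrected the aim at each axle tip.
  - For the sleeve and pulley, two estimates of where the part sat in the jaws differed by 1–3 mm. The view through the bore settled it.

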